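# Set the photocell on the test stand with sprung tongs

## Task

Using the sprung tongs, take the glass photocell out of the deep catch bin and set it down gently on the test stand, upright, centred on the rubber pad and lined up with it. Never touch the photocell with the gripper itself, never let it drop, and neither crush it in the tongs nor press it hard onto the stand. Then stand the tongs back upright in their wooden rest, let go, and leave everything else undisturbed.

Things in the scene. Friction and masses are not known exactly. Their poses are not given: they have to be found in the camera images.
- photocell_mid (a point): Centre (17 mm above its underside) of the photocell: a plain grey glass block with a metal cap at each end and a small dark disc on top, 64 mm long (its x), 28 mm wide (its y), 34 mm high (z up), about 70 g. It stands on the floor of one of the two wells of the catch bin.
- photocell: The same photocell; origin at the centre of its underside. Its glass bears at most 20 N from each jaw and 15 N pressed down on it, and no fall of over 8 mm.
- tongs_grip (a point): Point midway between the black thumb plates of the steel tongs, where they are squeezed along y; 109 mm above the jaw tips. Bow top 44 mm, hinges 36 mm above this point. Thumb plates 26 mm wide (x), 32 mm high; relaxed they are 60 mm apart over their outsides (64 at their lower edges). Tongs stand upright on their jaws (z up), 153 mm tall, 150 g; the arms hang from the bow and open along y.
- tongs: The same tongs, same axes; origin at the relaxed jaw tips' level, midway between the jaws. Rubber jaw faces 26 mm wide (x) and 24 mm high, 1 to 25 mm above the tips; relaxed they are 65 mm apart inside, 85 mm over the outsides. Squeezing lowers the tips by 3 mm. 37 mm above the tips a stop lip on each arm juts 4 mm in past the jaw face, so that a thing cannot slip up between the arms.
- bin: Fixed aluminium catch bin, 112 mm (x) by 226 mm (y), 75 mm high; origin under its centre on the table. Two wells side by side along y, centred at y = +56.5 and -56.5 mm, each 100 mm (x) by 104 mm (y) inside, floor 6 mm above the table, walls 6 mm.
- stand: Fixed test stand, iron base 120 mm (x) by 100 mm (y); origin on the table under the plate's centre. On top a level plate 110 x 90 mm with a black rubber pad 76 mm (x) by 40 mm (y) in its middle; the photocell's long side goes along the pad's long side (x), either way round. The pad's top is locked at 65 to 145 mm above the table, varying and not reported: feel for it (or look).
- rest: Fixed wooden tongs rest, an open pocket 52 mm (x) by 100 mm (y) inside, floor 6 mm and rim 45 mm above the table; origin under its centre on the table. The tongs stand in it, jaws opening along its y.
- dial_knob: Brown dial knob, 64 mm across, 36 mm high, in the other well of the bin. Leave alone.
- bumper: Plastic bumper bar, 32 x 105 x 30 mm high, on the table. Leave alone.
- screwdriver: Screwdriver, 170 mm, on the table. Leave alone.
- motor: Motor housing, about 110 mm long, 53 mm high, on the table. Leave alone.
- wheel: Rubber wheel lying flat, 70 mm across, 26 mm high. Leave alone.
- jar: Jar, 56 mm across, 75 mm high. Leave alone.
- leaf_left (a joint): Squeeze of each arm (rad; both move alike): 0 relaxed, 0.14 with jaws on a 28 mm thing (thumb plates parallel, 50 mm over outsides), 0.24 the stop. Sprung: a thumb plate resists with about 8 N at 0, 12 N at 0.14. 1 mm less between plates is 3.7 mm less between jaws. Held at 56 to 60 mm over the plates they stay safely in the gripper, jaws wide; a quarter of extra finger force reaches the jaws.

How it is judged:
By the outcome, as a careful person would: the job done as asked, in the order asked, and still so for the second after the job is handed in, with the robot touching nothing.
It also fails if it takes over 58 s, if anything falls off the work surface, if the arm or the gripper's body presses on something with over 40 N, if the wrist force passes 120 N, or if a joint passes its speed limit or range.

## Robot

A 6-joint arm with a two-finger parallel gripper is mounted at the origin on the work surface. World frame = base frame: x ahead of the robot, y to its left, z up, the work surface at z = 0. Lengths are in mm, angles in degrees, forces in N, time in s.
With the tool pointing down it reaches from about 325 to 925 mm from the base axis. Payload 3.1 kg.
Tool frame: the origin (TCP) lies midway between the tips of the shut fingers; the grasp point (between the pads) lies 19 mm behind it; y points along the fingers, z is the direction in which the jaws open and shut, and the axes are right-handed (so a half turn about y gives the same grasp; the last joint's range is limited). The gripper opens to 85 mm and grips with 20 to 120 N. Pads are 22 mm wide; open, the fingers measure 114 mm over their backs; the gripper's body (76 mm by 85 mm) begins 54 mm behind the grasp point. The pads swing forward as they close: fully open they stand 13 mm farther back than shut.
Start: joints at [62.269, 12.427, 92.441, -0, 75.132, -6.429], TCP at [227.041, 582.316, 231.3] pointing down, gripper open.
Joint ranges: [-157.48, 157.48], [-44.54, 120.13], [17.64, 146.25], [-64.5, 244.5], [7.68, 150.69], [-147.95, 147.95]. Speed limits (degrees/s): [159.86, 159.86, 180, 180, 180, 180].

## Interface

Orientations are given as [roll, pitch, yaw] about the fixed x, y, z axes, in that order (R = Rz(yaw) Ry(pitch) Rx(roll)).
In Python, from bench import env gives the robot as it stands.
- The arm moves only by the tool carry_out, never from a script. Its argument "increments" is one flat list of numbers, 4 for each row, row after row: the shift along the tool's x, y, z each as a share of 150 mm, from -1 to 1, then the turn about the tool's y as a share of pi/2 rad, from -1 to 1. A call has 1 to 12 rows; each row is the pose to reach, as a shift and turn from the pose commanded when the call began, along the tool's axes at that moment; what a row does not reach only later rows make up. A row lasts 1/10 s, in which the tool goes at most 50 mm and 8.59 degrees, less where a joint would pass 70% of its speed; a pose out of reach is approached as far as the arm can. A call with a number of a shift or a turn outside -1 to 1 is refused whole. A call with a gripper value outside its range is refused whole. "claw" is the opening, from -1 (shut) to 1 (fully open), set as the call begins (left out, the last holds). The fingers move at their own pace and stop on an object; "grip_force" is the grip in N (left out, the last holds). Time passes only in rows, so rows that repeat a pose let the fingers close. It gives the time, the measured TCP pose, the force and the opening at its end, in the units of the state.
- env.state(): the state, without advancing time (a new reading comes with each control period).
- env.get_image(name): name is "scene" or "top"; returns a dict with "img" (480x640x3 uint8, red, green, blue), "depth" (480x640 float32, mm along the optical axis (not along the pixel's ray), 0 where there is no reading), "intrinsics" (3x3 intrinsics, pixels), "extrinsics" (4x4, takes a point from world to camera coordinates). Camera axes: x right, y up, looking along -z (the intrinsics and any distortion apply to the point x, -y, -z); pixel columns grow to the right and rows downward; lengths in mm; the calibration is good to about 2 mm. A picture is of the moment at which its call begins.
- env.hand_in(): hands the job in, once; it reports no verdict.
The state is a dict: "clock": time; "joint_positions": joint angles; "qvel": joint speeds; "joint_efforts": joint torques, N m; "position": TCP position; "tool_rot": TCP orientation; "force": force on the tool from outside, world axes, zero at the start; "moment": the same for the moment, N m; "grip_width": opening from 0.0 (shut) to 1.0 (fully open).
Only numpy, scipy, OpenCV 4.12 (cv2) and the standard library are available. Lean on these libraries where they do the work, as an engineer would, in place of code of your own. Each camera call takes 0.05 s, during which the arm holds its last target.

## Working session

There is one attempt and no reset: what is moved stays moved. The work goes in short steps, Python scripts to look and compute and a tool call to move; the robot and the scene stay as the last step left them, time stands still between calls to the robot, and variables do not carry over. Pictures are saved under pics/ and viewed, and the job is handed in when it is done.

Besides the shell and the picture viewer there is one more tool, called as a command line: name --argument value ..., lists and objects as JSON in quotes. carry_out: Moves the arm, as the interface text tells. Its arguments: {"type":"object","properties":{"increments":{"type":"array","items":{"type":"number","minimum":-1,"maximum":1}},"claw":{"type":"number"},"grip_force":{"type":"number"}},"required":["increments"]}

```bash
ls; mkdir -p pics
python3 - <<'E'
from bench import env
import cv2,numpy as np
s=env.state(); print(s)
for n in("scene","top"):
    d=env.get_image(n); cv2.imwrite(f"pics/{n}0.png",d["img"][...,::-1]); np.savez(f"pics/{n}0.npz",**d)
    print(n,d["intrinsics"],d["extrinsics"],[k for k in d])
E
```

```text
pics
{'clock': 0.0, 'joint_positions': array([ 6.22705274e+01,  1.24773563e+01,  9.25297259e+01,  1.31580933e-03,
        7.51342365e+01, -6.42877302e+00]), 'qvel': array([-0.05258477, -0.02953288, -0.03072977,  0.00346502, -0.02568437,
       -0.00856816]), 'joint_efforts': array([ 1.61333890e-03, -3.96847522e+01, -3.03852439e+01,  3.62575207e-06,
        9.49742447e-03, -2.11072921e-05]), 'position': array([226.62256466, 581.56934494, 229.95045594]), 'tool_rot': array([-9.01402878e+01,  1.70860926e-02, -2.13010596e+01]), 'force': array([-0.33297836,  0.08112346, -0.17204029]), 'moment': array([ 0.00670412, -0.01655032,  0.00550325]), 'grip_width': 0.9995436492404424}
scene [[511.35209396   0.         323.44751057]
 [  0.         511.35209396 250.50151251]
 [  0.           0.           1.        ]] [[-6.18334500e-01  7.85878008e-01  7.62902937e-03  3.72561608e+02]
 [-5.71261287e-01 -4.56096775e-01  6.82375464e-01  2.68857677e+02]
 [ 5.39743447e-01  4.17578123e-01  7.30962053e-01 -1.28590008e+03]
 [ 0.00000000e+00  0.00000000e+00  0.00000000e+00  1.00000000e+00]] ['img', 'depth', 'intrinsics', 'extrinsics']
top [[589.50872509   0.         326.88128237]
 [  0.         589.50872509 240.07451672]
 [  0.           0.           1.        ]] [[-2.82426011e-02 -9.99496050e-01 -1.44914033e-02  3.20824458e+01]
 [ 9.84268924e-01 -3.03358735e-02  1.74052923e-01 -5.94657208e+02]
 [-1.74404818e-01 -9.34773070e-03  9.84629666e-01 -1.11162990e+03]
 [ 0.00000000e+00  0.00000000e+00  0.00000000e+00  1.00000000e+00]] ['img', 'depth', 'intrinsics', 'extrinsics']
```

View pics/scene0.png

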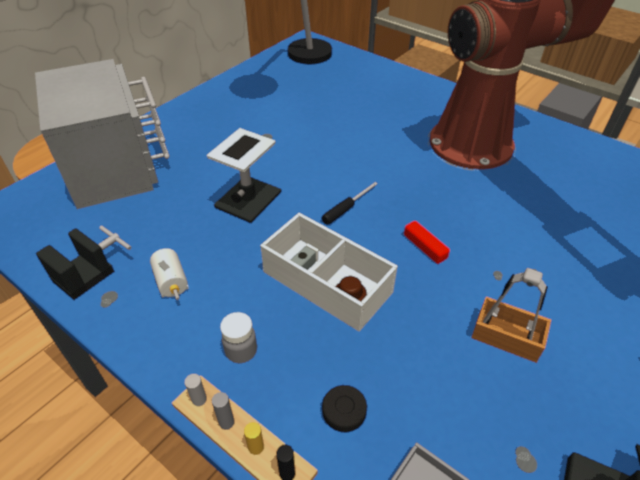

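View pics/top0.png

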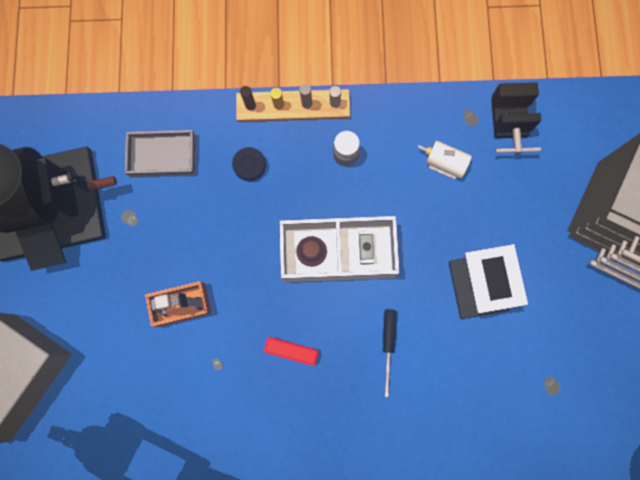

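The scene view shows the tongs in their rest (≈515,310), the bin with the photocell in its left well (302,255) and the knob at (350,288), and the stand plate (242,150). The top view shows the rest (177,303), bin (340,248), photocell (367,248) and pad (497,278).

```bash
cat > h.py <<'E'
import numpy as np,cv2
def load(f): return dict(np.load(f))
def pts(d):
    K=d["intrinsics"];E=d["extrinsics"];Z=d["depth"]
    v,u=np.mgrid[0:480,0:640].astype(float)
    P=np.stack([(u-K[0,2])/K[0,0]*Z,-(v-K[1,2])/K[1,1]*Z,-Z],-1)
    W=(P-E[:3,3])@E[:3,:3]; W[Z<=0]=np.nan
    return W
def ray(d,u,v,z):
    K=d["intrinsics"];E=d["extrinsics"];R=E[:3,:3]
    c=-R.T@E[:3,3]; r=R.T@np.array([(u-K[0,2])/K[0,0],-(v-K[1,2])/K[1,1],-1]); 
    return c+r*(z-c[2])/r[2]
def proj(d,p):
    q=d["extrinsics"][:3,:3]@np.array(p,float)+d["extrinsics"][:3,3]; K=d["intrinsics"]
    return K[0,0]*q[0]/-q[2]+K[0,2], K[1,1]*-q[1]/-q[2]+K[1,2]
def rect(xy):
    (c,s,a)=cv2.minAreaRect(np.asarray(xy,np.float32)); return np.round(c,1),np.round(s,1),round(a,1)
E
python3 - <<'E'
from h import *
T=load("pics/top0.npz");S=load("pics/scene0.npz")
def crop(d,n,x0,y0,x1,y1,k=6):
    cv2.imwrite(n,cv2.resize(d["img"][y0:y1,x0:x1,::-1],None,fx=k,fy=k,interpolation=cv2.INTER_NEAREST))
crop(T,"pics/c1.png",275,210,405,285);crop(T,"pics/c2.png",140,275,215,332,8);crop(T,"pics/c3.png",445,240,530,320,7);crop(S,"pics/c4.png",465,260,560,365,5)
for n,d in(("top",T),("scene",S)):
    W=pts(d); 
    for nm,(x0,y0,x1,y1) in ({"table":(220,380,380,440),"stand":(440,235,535,325),"bin":(275,210,405,285),"rest":(140,275,215,332)} if n=="top" else {"table":(330,200,400,215),"stand":(200,125,280,180),"bin":(255,210,400,330),"rest":(465,260,560,365)}).items():
        z=W[y0:y1,x0:x1,2]; h,e=np.histogram(z[np.isfinite(z)],bins=np.arange(-10,200,5)); print(n,nm,[(int(a),int(b)) for a,b in zip(e,h) if b>8])
E
```

```text
top table [(-10, 201), (-5, 5126), (0, 4145), (5, 90)]
top stand [(-10, 123), (-5, 2427), (0, 1666), (5, 396), (10, 740), (15, 64), (130, 30), (135, 1199), (140, 1737), (145, 132)]
top bin [(-10, 90), (-5, 1495), (0, 2474), (5, 1800), (10, 397), (15, 245), (20, 122), (25, 133), (30, 173), (35, 491), (40, 453), (45, 120), (50, 116), (55, 106), (60, 122), (65, 144), (70, 798), (75, 424)]
top rest [(-10, 60), (-5, 1189), (0, 1084), (5, 338), (10, 73), (15, 62), (20, 59), (25, 68), (30, 74), (35, 73), (40, 360), (45, 224), (50, 12), (55, 10), (60, 13), (70, 12), (75, 9), (80, 11), (85, 15), (100, 9), (105, 18), (110, 19), (115, 13), (120, 20), (125, 19), (130, 52), (135, 40), (140, 53), (145, 32), (150, 45), (155, 157), (160, 21)]
scene table [(-5, 300), (0, 495), (10, 24), (15, 39), (20, 111), (25, 71)]
scene stand [(-5, 1118), (0, 1505), (10, 9), (65, 20), (70, 19), (75, 20), (80, 16), (85, 17), (130, 46), (135, 361), (140, 1165), (145, 62)]
scene bin [(-5, 2984), (0, 5293), (5, 948), (10, 496), (15, 521), (20, 514), (25, 496), (30, 483), (35, 671), (40, 885), (45, 480), (50, 486), (55, 490), (60, 511), (65, 536), (70, 874), (75, 658)]
scene rest [(-5, 1877), (0, 4259), (5, 588), (10, 213), (15, 225), (20, 252), (25, 255), (30, 272), (35, 273), (40, 420), (45, 488), (50, 15), (55, 13), (60, 16), (65, 13), (70, 17), (75, 14), (80, 15), (85, 11), (90, 17), (100, 17), (105, 29), (110, 25), (115, 29), (120, 25), (125, 25), (130, 68), (135, 41), (140, 68), (145, 70), (150, 46), (155, 171), (160, 52)]
```

View pics/c1.png

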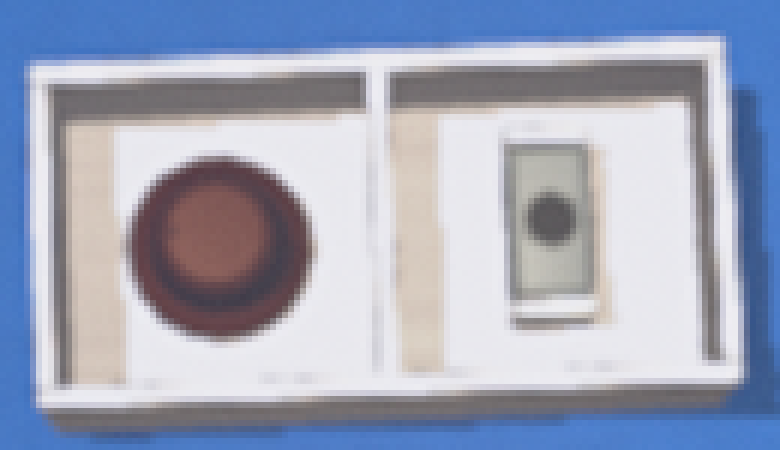

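View pics/c2.png

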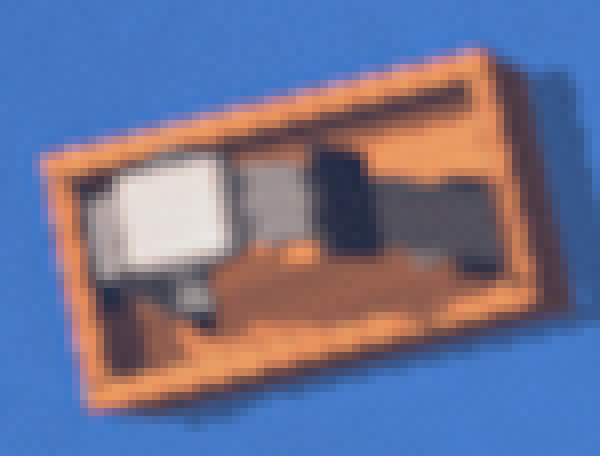

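View pics/c3.png

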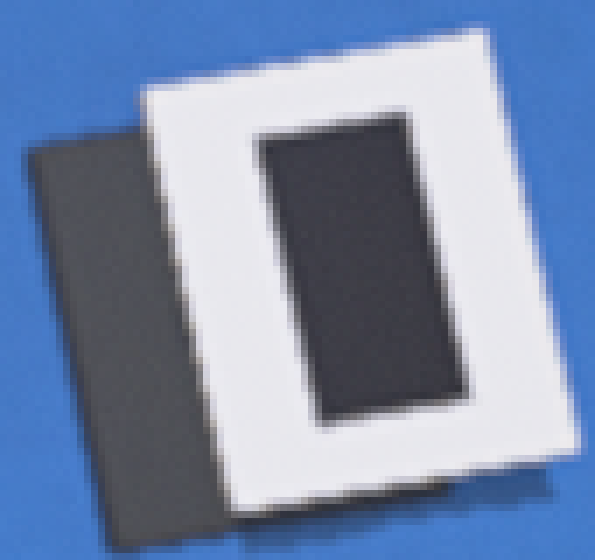

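View pics/c4.png

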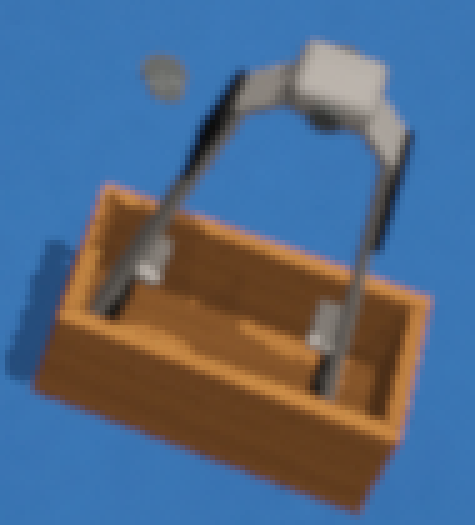

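```bash
cat > m.py <<'E'
from h import *
import sys
def run(tf,sf):
  for n,f in(("top",tf),("scene",sf)):
    d=load(f);W=pts(d);I=d["img"].astype(int);X,Y,Z=W[...,0],W[...,1],W[...,2]
    hsv=cv2.cvtColor(d["img"],cv2.COLOR_RGB2HSV).astype(int)
    def m(nm,mask,zplane=None):
        k=cv2.connectedComponentsWithStats(mask.astype(np.uint8))
        i=1+np.argmax(k[2][1:,4]); mm=k[1]==i
        v,u=np.nonzero(mm)
        if zplane is None: zp=np.nanmedian(Z[mm])
        else: zp=zplane
        # outer boundary of pixel area: rays on plane
        cn,_=cv2.findContours(mm.astype(np.uint8),cv2.RETR_EXTERNAL,cv2.CHAIN_APPROX_NONE)
        c=max(cn,key=len)[:,0,:]
        p=np.array([ray(d,a,b,zp)[:2] for a,b in c])
        print(n,nm,"px",u.mean().round(1),v.mean().round(1),"zmed",round(float(np.nanmedian(Z[mm])),1),"N",mm.sum(),rect(p), "bbox of pts mean",np.nanmean(W[mm],0).round(1))
    bx=(lambda x0,x1,y0,y1:(X>x0)&(X<x1)&(Y>y0)&(Y<y1))
    white=(hsv[...,1]<60)&(hsv[...,2]>150)
    box={"top":{"stand":(445,240,530,320),"bin":(275,210,405,285),"rest":(140,275,215,332),"cell":(350,225,385,275)},"scene":{"stand":(200,125,280,180),"bin":(255,210,400,330),"rest":(465,290,560,365),"cell":(280,235,325,270)}}[n]
    def inb(k):
        x0,y0,x1,y1=box[k];M=np.zeros((480,640),bool);M[y0:y1,x0:x1]=1;return M
    dark=I.max(-1)<90
    pl=inb("stand")&(Z>125)&(Z<150)
    m("plate",pl);m("pad",pl&dark)
    m("binrim",inb("bin")&(Z>66)&(Z<82))
    m("restrim",inb("rest")&(Z>36)&(Z<54)&(hsv[...,1]>110)&((hsv[...,0]<20)))
    m("cell",inb("cell")&(Z>30)&(Z<50))
    m("disc",inb("cell")&(Z>30)&(Z<50)&dark)
    xb={"top":(140,275,215,332),"scene":(465,260,560,365)}[n]
    M=np.zeros((480,640),bool);M[xb[1]:xb[3],xb[0]:xb[2]]=1
    m("bowtop",M&(Z>150)&(Z<168))
    pb=M&(Z>92)&(Z<142)
    m("plates",pb&dark)
    m("arms",M&(Z>90)&(Z<168))
if __name__=="__main__": run(*sys.argv[1:])
E
python3 m.py pics/top0.npz pics/scene0.npz
```

```text
top plate px 495.2 278.8 zmed 140.6 N 3099 (array([ 500.5, -286.1]), array([109.8,  91.2]), 8.1) bbox of pts mean [ 500.1 -286.2  140.7]
top pad px 496.4 277.9 zmed 142.8 N 807 (array([ 501.6, -287.9]), array([71.7, 36.3]), 8.2) bbox of pts mean [ 501.3 -287.9  142.8]
top binrim px 338.4 246.9 zmed 74.0 N 1344 (array([576.9,  -6.7]), array([113.1, 225.8]), 0.5) bbox of pts mean [577.7  -7.5  73.7]
top restrim px 178.1 304.1 zmed 44.4 N 467 (array([479.6, 313.2]), array([ 63.5, 111. ]), 12.1) bbox of pts mean [478.6 309.4  44.3]
top cell px 365.9 247.1 zmed 38.8 N 449 (array([581.5, -62.8]), array([27.9, 64.6]), 88.3) bbox of pts mean [581.1 -62.6  38.8]
top disc px 368.0 244.5 zmed 38.6 N 2 (array([586.3, -67. ]), array([2., 0.]), 177.7) bbox of pts mean [586.3 -67.   38.6]
top bowtop px 161.4 301.8 zmed 157.6 N 223 (array([474.7, 308.9]), array([28.7, 26.6]), 1.1) bbox of pts mean [474.9 309.2 157.2]
top plates px 182.7 299.9 zmed 118.9 N 93 (array([481.1, 280.8]), array([24.4, 14.7]), 0.9) bbox of pts mean [480.4 281.5 117.9]
top arms px 167.3 301.9 zmed 145.2 N 508 (array([476.5, 
[... 563 characters left out ...]
10.7]), 12.5) bbox of pts mean [497.3 318.7  43.4]
scene cell px 304.7 255.1 zmed 40.0 N 349 (array([581.6, -60.9]), array([54. , 32.9]), 1.6) bbox of pts mean [582.1 -61.6  39.4]
scene disc px 302.2 255.0 zmed 41.1 N 44 (array([586.3, -64. ]), array([14.8, 13.8]), 3.2) bbox of pts mean [586.1 -64.3  41.1]
scene bowtop px 531.9 276.7 zmed 158.7 N 269 (array([483.3, 309.1]), array([36.3, 25.8]), 8.4) bbox of pts mean [482.4 309.1 157.8]
scene plates px 507.1 286.0 zmed 123.3 N 90 (array([492. , 282.7]), array([57. ,  7.2]), 1.0) bbox of pts mean [489.1 282.3 121.2]
scene arms px 527.9 283.9 zmed 144.4 N 691 (array([493.5, 308.8]), array([85.9, 59.9]), 8.9) bbox of pts mean [483.  308.2 140.2]
```

```bash
cat > m2.py <<'E'
from h import *
import sys
T=load(sys.argv[1]);S=load(sys.argv[2])
def cen(d,box,lo,hi,z,nm):
    x0,y0,x1,y1=box; g=cv2.cvtColor(d["img"],cv2.COLOR_RGB2GRAY)[y0:y1,x0:x1]
    m=((g>=lo)&(g<hi)).astype(np.uint8);k=cv2.connectedComponentsWithStats(m);i=1+np.argmax(k[2][1:,4])
    c=k[3][i]+[x0,y0]; print(nm,"px",c.round(1),"N",k[2][i,4],ray(d,*c,z).round(1))
cen(T,(359,238,375,256),0,110,40,"disc top");cen(S,(295,248,311,262),0,110,40,"disc scene")
cen(T,(485,250,512,306),0,110,144,"pad top");cen(S,(220,132,262,162),0,110,144,"pad scene")
cen(T,(145,285,175,320),190,256,159,"bow top");cen(S,(515,262,550,290),0,256,159,"-")
E
python3 m2.py pics/top0.npz pics/scene0.npz
python3 - <<'E'
from h import *
S=load("pics/scene0.npz");T=load("pics/top0.npz")
print(cv2.cvtColor(S["img"],cv2.COLOR_RGB2GRAY)[264:288,520:548:1])
cv2.imwrite("pics/c5.png",cv2.resize(S["img"][235:275,275:335,::-1],None,fx=12,fy=12,interpolation=cv2.INTER_NEAREST))
E
```

```text
disc top px [366.3 246. ] N 42 [583.1 -63.5  40. ]
disc scene px [302. 255.] N 51 [585.5 -65.4  40. ]
pad top px [496.6 278.3] N 838 [ 500.3 -287.9  144. ]
pad scene px [240.7 147. ] N 433 [ 508.1 -287.   144. ]
bow top px [160.9 301.3] N 135 [475.8 309.5 159. ]
- px [532.  275.5] N 980 [481.2 308.4 159. ]
[[109 109 108 109 108 109 110 109 109 108 107 106 106 106 107 108 108 108
  108 107 107 107 108 108 108 108 108 108]
 [109 109 108 109 108 108 109 109 109 109 107 107 107 107 108 108 108 108
  107 108 107 108 108 108 108 107 108 107]
 [109 109 108 108 108 109 108 110 109 107 107 107 108 108 108 109 108 109
  108 107 107 108 108 109 108 107 108 107]
 [108 108 109 108 108 108 112 120 121 116 111 108 109 108 108 108 109 108
  108 109 108 108 108 108 108 107 107 107]
 [108 108 108 107 108 109 121 143 148 144 136 126 117 112 110 109 109 108
  109 108 108 109 108 109 107 107 107 108]
 [109 108 108 106 106 112 133 155 168 171 167 158 144 129 121 115 112 109
  109 109 109 108 108 107 107 108 108 108]
 [109 109 109 108 107 114 140 161 173 176 176 174 171 164 152 138 130 122
  114 110 109 10
[... 1316 characters left out ...]
106 106 103  97  89  83  74  63  60  65  76  91 101 110 119 128 136 144
  151 154 157 162 162 153 129 111 108 108]
 [108 109 107 106 102  93  73  55  49  49  53  65  81  92 102 109 114 120
  129 144 158 163 163 158 141 122 111 108]
 [109 108 108 108 107 101  85  63  50  48  47  53  64  81  91  97 100 107
  124 149 162 164 164 162 155 139 117 108]
 [109 109 109 108 108 107  99  81  66  57  55  57  66  80  87  89  91 102
  129 156 164 164 164 163 160 150 119 103]
 [108 108 109 109 108 108 106 101  91  80  77  79  87  94  96  93  92  99
  123 153 164 164 163 164 161 144  97  81]
 [109 108 109 109 109 109 109 108 106 103 102 103 104 106 106 105 102 100
  110 138 160 165 164 163 157 129  77  70]]
```

View pics/c5.png

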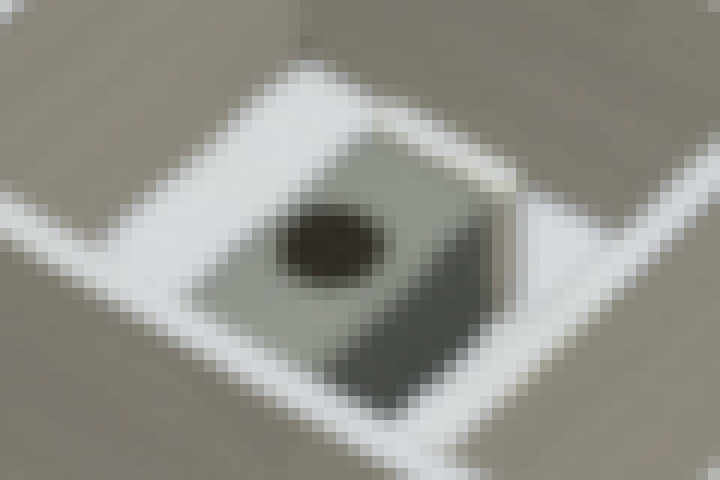

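Run:
```python
from h import *
for n in("top","scene"):
    d=load(f"pics/{n}0.npz");W=pts(d)
    for (u,v) in ([(20,380),(40,350),(60,355),(10,430),(20,180),(40,200),(80,200),(100,184)] if n=="top" else [(580,465),(610,465),(635,470)]): print(n,u,v,W[v,u].round(0))
T=load("pics/top0.npz")
# current tool shift helper check: cell yaw via glass edges
x0,y0,x1,y1=352,226,384,272
hsv=cv2.cvtColor(T["img"],cv2.COLOR_RGB2HSV)[y0:y1,x0:x1]
print(hsv[10:34:3,:,2])
```

```text
top 20 380 [344. 583.  99.]
top 40 350 [397. 548. 101.]
top 60 355 [387. 533.  53.]
top 10 430 [249. 630.  36.]
top 20 180 [696. 556. 193.]
top 40 200 [674. 549. 132.]
top 80 200 [699. 520.  27.]
top 100 184 [720. 463.  67.]
scene 580 465 [640. 487.  26.]
scene 610 465 [599. 526.   3.]
scene 635 470 [583. 556.   2.]
[[237 238 238 238 239 239 218 161 155 174 182 181 182 182 181 179 179 179
  175 160 150 186 216 222 232 238 238 238 238 237 238 238]
 [238 238 238 238 239 239 216 152 151 177 186 186 185 185 184 184 182 182
  177 166 154 190 218 219 228 238 238 238 238 238 238 237]
 [237 238 238 238 239 239 214 149 145 179 188 177 160 139 124 131 147 164
  174 170 152 168 205 220 228 238 238 238 238 238 238 238]
 [238 238 238 238 239 240 225 166 147 172 154 109  91  91  92  93  89  93
  115 150 154 161 198 220 229 238 238 238 237 238 237 238]
 [238 238 238 238 238 240 233 179 142 170 162 124  97  90  91  90  91  95
  125 157 155 153 194 220 229 238 239 237 238 237 238 238]
 [238 237 238 238 238 240 239 195 141 171 194 195 190 182 168 163 171 177
  177 176 156 148 191 220 230 238 239 238 238 238 238 238]
 [238 238 238 238 238 240 238 201 146 165 192 196 195 192 190 186 183 180
  179 173 158 149 189 218 228 238 239 238 237 238 238 238]
 [238 238 238 238 238 240 239 202 143 154 183 190 187 183 180 176 173 172
  167 164 152 151 191 218 219 227 238 238 238 238 237 238]]
```

carry_out --increments '[0.15, 0, -0.08, -0.05, 0.4, 0, -0.2, -0.1, 0.7, 0, -0.35, -0.15, 0.9, 0, -0.45, -0.2, 1, 0, -0.5, -0.2]' --claw 1 --grip_force 30

```text
clock: 0.6
position: [340.9, 455.6, 230.7]
tool_rot: [-90.1, 0.0, -3.4]
force: [-0.0, 0.6, -1.1]
grip_width: 0.999
```

```bash
cat > inc.py <<'E'
import sys,numpy as np
# python3 inc.py x y z yaw  (target)  [from x y z yaw | current measured]
from bench import env
a=[float(v) for v in sys.argv[1:]]
s=env.state(); p=np.r_[s["position"],s["tool_rot"][2]]
c=np.array(a[4:8]) if len(a)>=8 else p
y=np.radians(c[3]);d=np.array(a[:3])-c[:3]
print("meas",p.round(2),"F",s["force"].round(2),"w",round(s["grip_width"]*85,1),"t",s["clock"])
print("inc x,y,z,turn:",np.round([(d[0]*np.cos(y)+d[1]*np.sin(y))/150,-d[2]/150,(-d[0]*np.sin(y)+d[1]*np.cos(y))/150,-(a[3]-c[3])/90],4))
E
python3 inc.py 477.5 309 230 11.5 339.6 457.9 231.3 -3.3
```

```text
meas [340.92 455.61 230.67  -3.43] F [-0.    0.63 -1.05] w 84.9 t 0.6
inc x,y,z,turn: [ 0.975   0.0087 -0.9381 -0.1644]
```

carry_out --increments '[0.1, 0, -0.1, -0.02, 0.3, 0, -0.3, -0.06, 0.55, 0, -0.53, -0.1, 0.8, 0, -0.77, -0.14, 0.93, 0, -0.9, -0.16, 0.975, 0.008, -0.938, -0.164, 0.975, 0.008, -0.938, -0.164, 0.975, 0.008, -0.938, -0.164]'

```text
clock: 1.4
position: [476.5, 310.0, 229.7]
tool_rot: [-90.0, 0.1, 11.4]
force: [-0.6, -0.7, -0.4]
grip_width: 0.997
```

```bash
cat > snap.py <<'E'
import sys
from bench import env
from h import *
t=sys.argv[1]
for n in("top","scene"):
    d=env.get_image(n); np.savez(f"pics/{n}{t}.npz",**d)
    b=[int(v) for v in sys.argv[2 if n=="top" else 3].split(",")]
    c=d["img"][b[1]:b[3],b[0]:b[2],::-1];k=min(390/c.shape[1],600/c.shape[0]);k=max(1,int(k))
    c=cv2.resize(c,None,fx=k,fy=k,interpolation=cv2.INTER_CUBIC)
    if n=="top":A=c
    else:
        h=max(A.shape[0],c.shape[0]);o=np.zeros((h,A.shape[1]+c.shape[1],3),np.uint8);o[:A.shape[0],:A.shape[1]]=A;o[:c.shape[0],A.shape[1]:]=c
        cv2.imwrite(f"pics/p{t}.png",o);print(o.shape)
E
python3 snap.py 1 110,240,240,370 440,170,570,370; python3 inc.py 477.5 309 230 11.5
```

```text
(600, 780, 3)
meas [476.28 310.35 229.88  11.54] F [-0.56  0.03  0.34] w 84.7 t 1.5
inc x,y,z,turn: [ 0.0062 -0.0008 -0.0104  0.0005]
```

View pics/p1.png

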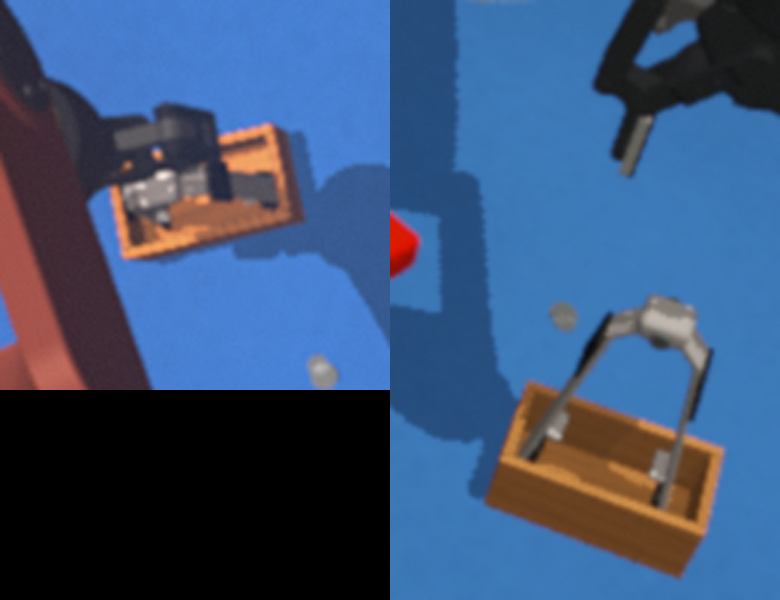

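Run:
```python
from h import *
S=load("pics/scene1.npz");T=load("pics/top1.npz")
y=np.radians(11.5)
for zz in(230,243):
  for w in(-42.5,-57):
   for xx in (-11,11):
    p=[476.3+xx*np.cos(y)-w*np.sin(y),310.3+xx*np.sin(y)+w*np.cos(y),zz]; print(zz,w,xx,np.round(proj(S,p),1))
c=S["img"][195:240,500:560,::-1];cv2.imwrite("pics/c6.png",cv2.resize(c,None,fx=12,fy=12,interpolation=cv2.INTER_NEAREST))
```

```text
230 -42.5 -11 [521.4 227.7]
230 -42.5 11 [518.2 237.2]
230 -57 -11 [511.5 224.5]
230 -57 11 [508.1 233.9]
243 -42.5 -11 [524.  221.3]
243 -42.5 11 [520.8 230.8]
243 -57 -11 [514.  218.1]
243 -57 11 [510.6 227.5]
```

View pics/c6.png

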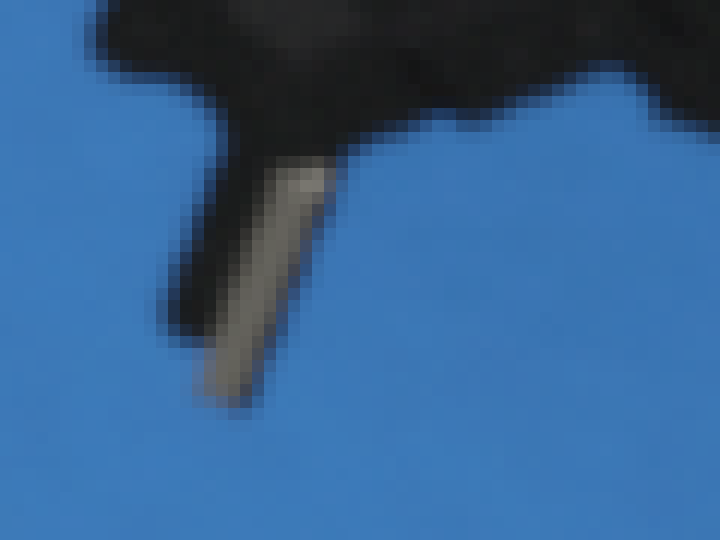

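carry_out --increments '[0.006, 0.05, -0.01, 0, 0.006, 0.2, -0.01, 0, 0.006, 0.4, -0.01, 0, 0.006, 0.6, -0.01, 0, 0.006, 0.75, -0.01, 0, 0.006, 0.8, -0.01, 0, 0.006, 0.8, -0.01, 0]'

```text
clock: 2.2
position: [477.0, 307.6, 108.4]
tool_rot: [-90.0, 0.2, 11.5]
force: [0.3, -0.9, 0.5]
grip_width: 0.997
```

```bash
python3 snap.py 2 110,240,240,370 470,220,570,370; python3 inc.py 477.5 309 93 11.5
```

```text
(450, 690, 3)
meas [479.23 308.46 111.14  11.49] F [ 0.04 -0.2  -0.38] w 85.1 t 2.3
inc x,y,z,turn: [-1.060e-02  1.209e-01  5.900e-03 -1.000e-04]
```

View pics/p2.png

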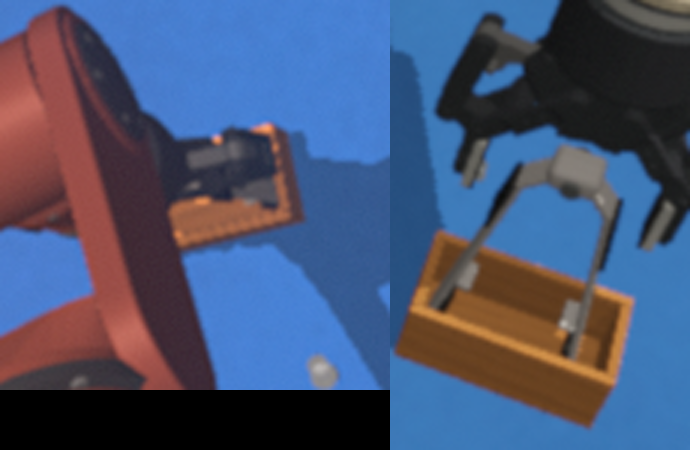

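carry_out --increments '[0, 0.03, 0, 0, 0, 0.07, 0, 0, 0, 0.11, 0, 0, 0, 0.12, 0, 0, 0, 0.12, 0, 0]'

```text
clock: 2.8
position: [478.2, 307.5, 91.5]
tool_rot: [-90.0, 0.1, 11.5]
force: [-0.4, -0.9, 0.1]
grip_width: 1.002
```

carry_out --increments '[0, 0, 0, 0, 0, 0, 0, 0, 0, 0, 0, 0, 0, 0, 0, 0, 0, 0, 0, 0, 0, 0, 0, 0, 0, 0, 0, 0, 0, 0, 0, 0]' --claw 0.34 --grip_force 30

```text
clock: 3.6
position: [480.1, 308.3, 94.0]
tool_rot: [-90.0, -0.2, 11.5]
force: [0.1, -0.3, 5.5]
grip_width: 0.667
```

```bash
python3 snap.py 3 110,240,240,370 470,220,570,370; python3 inc.py 477.5 309 93 11.5
```

```text
(450, 690, 3)
meas [480.11 308.25  94.02  11.46] F [-0.15 -0.87  5.31] w 57.4 t 3.7
inc x,y,z,turn: [-0.0161  0.0068  0.0083 -0.0004]
```

View pics/p3.png

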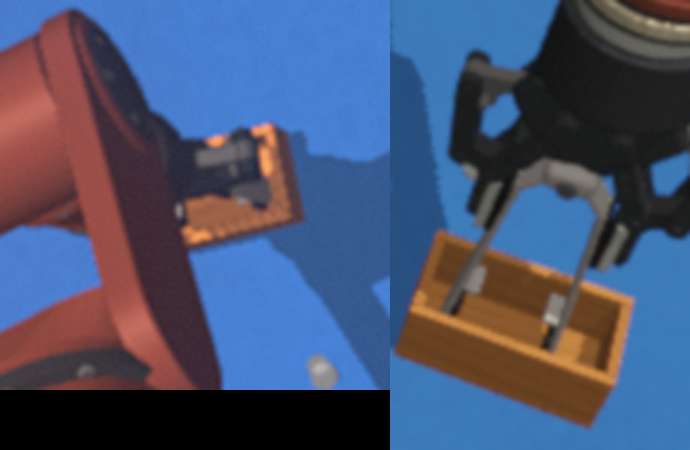

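carry_out --increments '[0, -0.02, 0, 0, 0, -0.08, 0, 0, 0, -0.2, 0, 0, 0, -0.35, 0, 0, 0, -0.5, 0, 0, 0, -0.6, 0, 0, 0, -0.67, 0, 0, 0, -0.7, 0, 0, 0, -0.7, 0, 0, 0, -0.7, 0, 0]'

```text
clock: 4.7
position: [477.9, 307.4, 196.0]
tool_rot: [-90.0, 0.1, 11.5]
force: [0.3, 0.1, -1.8]
grip_width: 0.672
```

```bash
python3 snap.py 4 110,240,240,370 450,120,570,370; python3 inc.py 584 -64 215 0
```

```text
(500, 630, 3)
meas [477.84 307.37 195.71  11.46] F [ 0.09 -0.52 -1.64] w 57.0 t 4.8
inc x,y,z,turn: [ 0.202  -0.1286 -2.567   0.1273]
```

View pics/p4.png

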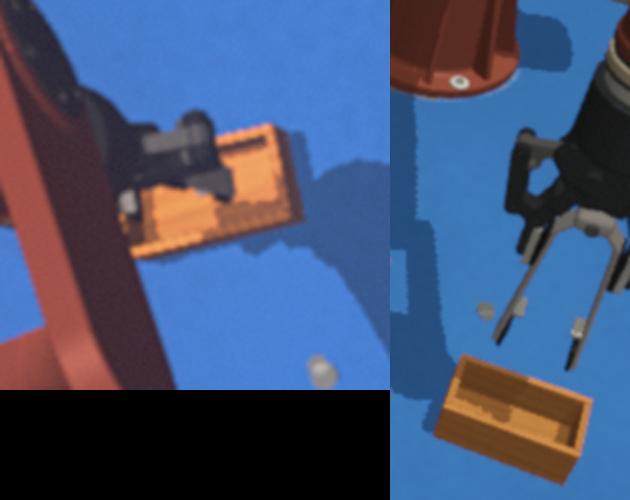

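carry_out --increments '[0, 0, -0.02, 0, 0.01, -0.01, -0.08, 0, 0.02, -0.02, -0.18, 0.02, 0.03, -0.03, -0.3, 0.04, 0.04, -0.04, -0.45, 0.06, 0.05, -0.05, -0.6, 0.08, 0.06, -0.06, -0.75, 0.1, 0.07, -0.07, -0.88, 0.12, 0.07, -0.07, -0.96, 0.127, 0.07, -0.07, -1, 0.127]'

```text
clock: 5.8
position: [519.1, 161.2, 207.8]
tool_rot: [-90.0, -0.0, -0.1]
force: [0.4, -0.3, -1.5]
grip_width: 0.675
```

```bash
python3 inc.py 584 -64 200 0
```

```text
meas [ 5.1907e+02  1.6116e+02  2.0776e+02 -1.0000e-01] F [ 0.42 -0.31 -1.45] w 57.4 t 5.8
inc x,y,z,turn: [ 4.3550e-01  5.1700e-02 -1.5003e+00 -1.1000e-03]
```

carry_out --increments '[0.01, 0, -0.03, 0, 0.03, 0, -0.1, 0, 0.06, 0, -0.22, 0, 0.1, 0, -0.36, 0, 0.15, 0, -0.52, 0, 0.2, 0, -0.68, 0, 0.25, 0, -0.83, 0, 0.29, 0, -0.94, 0, 0.3, 0, -0.99, 0, 0.3, 0, -1, 0]'

```text
clock: 6.8
position: [563.9, 12.4, 207.5]
tool_rot: [-90.0, 0.0, -0.0]
force: [0.1, 0.8, -0.8]
grip_width: 0.674
```

```bash
python3 inc.py 584 -64 200 0
```

```text
meas [ 5.6386e+02  1.2380e+01  2.0748e+02 -2.0000e-02] F [ 0.08  0.82 -0.75] w 57.3 t 6.8
inc x,y,z,turn: [ 1.344e-01  4.980e-02 -5.092e-01 -3.000e-04]
```

carry_out --increments '[0.02, 0, -0.05, 0, 0.05, 0, -0.15, 0, 0.08, 0, -0.28, 0, 0.11, 0, -0.4, 0, 0.13, 0, -0.48, 0, 0.134, 0, -0.51, 0, 0.134, 0, -0.51, 0, 0.134, 0, -0.51, 0]'

```text
clock: 7.6
position: [583.7, -63.3, 207.4]
tool_rot: [-90.0, 0.0, 0.0]
force: [0.1, 0.4, -1.3]
grip_width: 0.668
```

```bash
python3 inc.py 584 -64 200 0;python3 snap.py 5 275,200,405,320 250,120,400,330;python3 inc.py 584 -64 200 0
```

```text
meas [ 5.8373e+02 -6.3290e+01  2.0744e+02  3.0000e-02] F [ 0.05  0.44 -1.29] w 56.8 t 7.6
inc x,y,z,turn: [ 0.0018  0.0496 -0.0047  0.0003]
(420, 690, 3)
meas [ 5.8374e+02 -6.2990e+01  2.0753e+02  7.0000e-02] F [ 0.49  0.47 -1.48] w 57.0 t 7.7
inc x,y,z,turn: [ 0.0017  0.0502 -0.0067  0.0007]
```

View pics/p5.png

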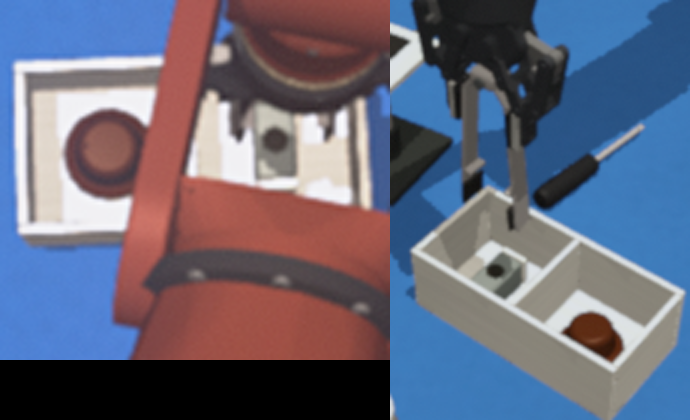

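carry_out --increments '[0, 0.03, 0, 0, 0, 0.1, 0, 0, 0, 0.2, 0, 0, 0, 0.3, 0, 0, 0, 0.38, 0, 0, 0, 0.42, 0, 0, 0, 0.43, 0, 0, 0, 0.43, 0, 0]'

```text
clock: 8.5
position: [584.0, -63.7, 142.9]
tool_rot: [-90.0, 0.0, 0.0]
force: [0.9, -0.4, -1.6]
grip_width: 0.673
```

```bash
python3 snap.py 6 325,200,405,285 265,170,365,300;python3 inc.py 584 -64 143 0
```

```text
(390, 620, 3)
meas [ 5.8460e+02 -6.3830e+01  1.4388e+02  2.0000e-02] F [-0.19 -0.1  -0.79] w 57.0 t 8.6
inc x,y,z,turn: [-0.004   0.0059 -0.0012  0.0003]
```

View pics/p6.png

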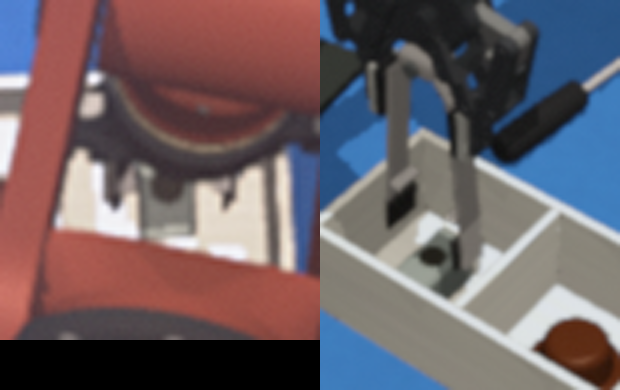

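Run:
```python
from h import *
S=load("pics/scene6.npz")
for z in(57,81):
  for x in(-13,13): print(z,x,np.round(proj(S,[584.6+x,-63.8-28.8,z]),1))
print("disc", np.round(proj(S,[584.6,-63.8,40]),1))
c=S["img"][215:265,280:330,::-1];cv2.imwrite("pics/c7.png",cv2.resize(c,None,fx=12,fy=12,interpolation=cv2.INTER_NEAREST))
```

```text
57 -13 [295.5 238.2]
57 13 [286.6 245.9]
81 -13 [295.1 229.2]
81 13 [286. 237.]
disc [303.  255.1]
```

View pics/c7.png

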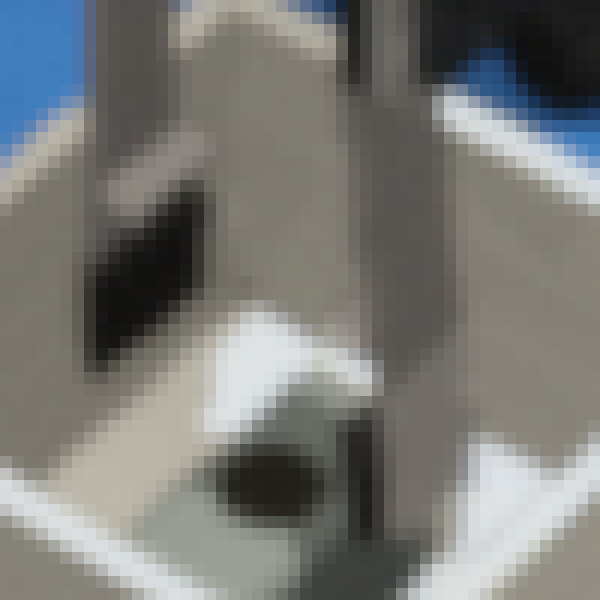

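Run:
```python
from h import *
T=load("pics/top6.npz");S=load("pics/scene6.npz")
for z in(40,56,80,100,145): print(z,np.round(proj(T,[584.6,-63.8,z]),1),np.round(proj(T,[597.6,-63.8-28.8,z]),1),np.round(proj(T,[597.6,-63.8+28.8,z]),1))
c=T["img"][235:265,345:390,::-1];cv2.imwrite("pics/c8.png",cv2.resize(c,None,fx=16,fy=16,interpolation=cv2.INTER_NEAREST))
W=pts(T);print(W[238:262:2,348:390:2,2].round(0).astype(int))
```

```text
40 [366.4 245.3] [380.6 238.4] [351.7 239.3]
56 [366.9 243.9] [381.2 237. ] [352.  237.9]
80 [367.5 241.8] [382.2 234.7] [352.3 235.7]
100 [368.1 240. ] [383.  232.8] [352.6 233.7]
145 [369.4 235.7] [385.  228.2] [353.3 229.2]
[[                 200                  206                  212
                   223                  227                  287
                   299                  312                  315
                   318                  318                  316
                   325                  331                  333
                   330                  326                  316
                   317                  317                  315]
 [                 194                  195                  214
                   218                  217                  217
                   284                  296                  302
                   310                  316                  318
                   315                  315                  317
                   315                  316                  318
                   311     
[... 3959 characters left out ...]
        41                    9                    2
                     6                    5                    5
                     5                    5                   -1]
 [                 536                  538                  536
                   536                  535                  536
                   536                   36                   43
                    37                   39                   42
                    41                    3                    1
                     6                    9                    5
                     5                    8                    3]]<stdin>:5: RuntimeWarning: invalid value encountered in cast
```

View pics/c8.png

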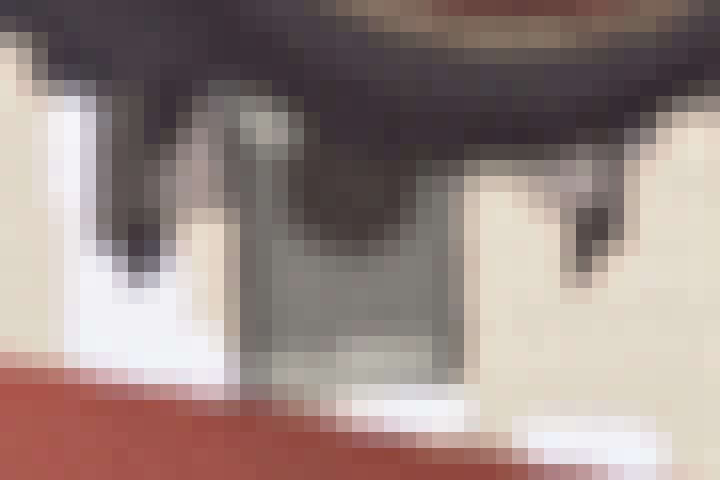

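carry_out --increments '[0.005, 0.02, -0.003, 0.005, 0.013, 0.06, -0.007, 0.011, 0.013, 0.12, -0.007, 0.011, 0.013, 0.18, -0.007, 0.011, 0.013, 0.23, -0.007, 0.011, 0.013, 0.265, -0.007, 0.011, 0.013, 0.285, -0.007, 0.011, 0.013, 0.29, -0.007, 0.011, 0.013, 0.29, -0.007, 0.011]'

```text
clock: 9.5
position: [586.0, -64.7, 99.7]
tool_rot: [-90.0, -0.0, -1.0]
force: [0.0, -0.1, -0.9]
grip_width: 0.668
```

```bash
python3 snap.py 7 325,200,405,285 265,170,365,300;python3 inc.py 586 -65 98.5 -1
```

```text
(390, 620, 3)
meas [586.28 -64.76 100.07  -0.96] F [ 0.16 -0.7  -0.91] w 57.0 t 9.6
inc x,y,z,turn: [-0.0018  0.0105 -0.0016  0.0004]
```

View pics/p7.png

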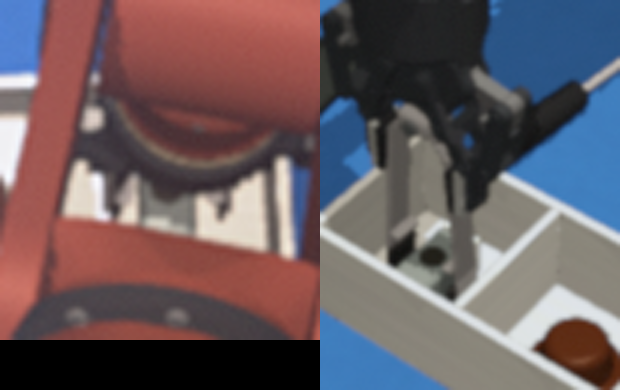

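carry_out --increments '[0, 0, 0, 0, 0, 0, 0, 0, 0, 0, 0, 0, 0, 0, 0, 0]' --claw 0.22 --grip_force 30

```text
clock: 10.0
position: [585.9, -64.7, 99.7]
tool_rot: [-90.0, -0.0, -1.0]
force: [0.1, -0.3, -1.2]
grip_width: 0.61
```

carry_out --increments '[0, 0, 0, 0, 0, 0, 0, 0, 0, 0, 0, 0]' --claw 0.17

```text
clock: 10.3
position: [585.9, -64.6, 99.6]
tool_rot: [-90.0, 0.0, -1.0]
force: [-0.5, 0.7, -2.2]
grip_width: 0.586
```

```bash
python3 snap.py 8 325,200,405,285 265,170,365,300;python3 inc.py 586 -65 98.5 -1
```

```text
(390, 620, 3)
meas [585.88 -64.61  99.6   -0.96] F [ 0.12  1.27 -0.97] w 50.1 t 10.4
inc x,y,z,turn: [ 0.0008  0.0074 -0.0026  0.0004]
```

View pics/p8.png

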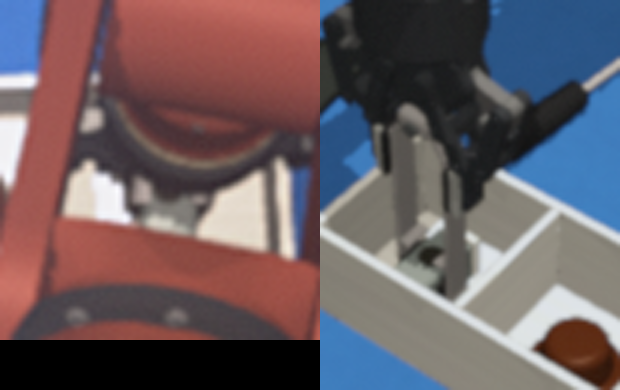

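Jaws are about in contact. Now the firm squeeze, limited by force.

carry_out --increments '[0, 0, 0, 0, 0, 0, 0, 0, 0, 0, 0, 0, 0, 0, 0, 0]' --claw 0.02 --grip_force 34

```text
clock: 10.8
position: [585.9, -64.7, 99.7]
tool_rot: [-90.0, -0.0, -1.0]
force: [0.1, 0.7, -0.7]
grip_width: 0.574
```

carry_out --increments '[0, -0.005, 0, 0, 0, -0.015, 0, 0, 0, -0.03, 0, 0, 0, -0.05, 0, 0, 0, -0.07, 0, 0, 0, -0.08, 0, 0, 0, -0.08, 0, 0]'

```text
clock: 11.5
position: [586.2, -64.8, 112.2]
tool_rot: [-90.0, -0.1, -1.0]
force: [0.3, 0.2, -2.7]
grip_width: 0.58
```

```bash
python3 snap.py 9 325,200,405,285 265,170,365,300;python3 inc.py 586 -65 98.5 -1
```

```text
(390, 620, 3)
meas [585.88 -64.67 111.68  -0.96] F [-0.18 -0.55 -2.31] w 49.2 t 11.6
inc x,y,z,turn: [ 0.0009  0.0879 -0.0022  0.0004]
```

View pics/p9.png

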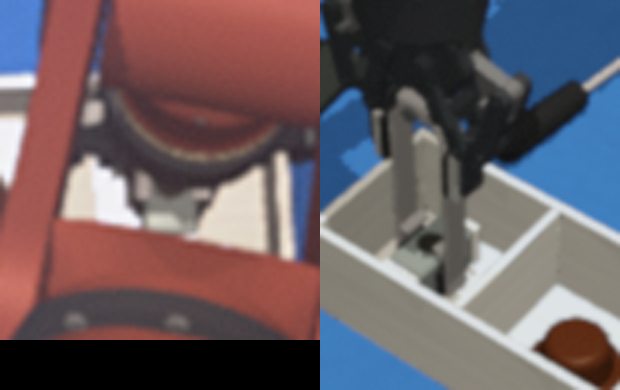

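carry_out --increments '[0, -0.01, 0, 0, 0, -0.04, 0, 0, 0, -0.1, 0, 0, 0, -0.18, 0, 0, 0, -0.3, 0, 0, 0, -0.43, 0, 0, 0, -0.57, 0, 0, 0, -0.7, 0, 0, 0, -0.82, 0, 0, 0, -0.91, 0, 0, 0, -0.97, 0, 0, 0, -1, 0, 0]'

```text
clock: 12.8
position: [586.3, -64.8, 263.1]
tool_rot: [-90.0, -0.1, -1.0]
force: [-0.3, -0.7, -1.4]
grip_width: 0.576
```

```bash
python3 snap.py 10 300,200,420,320 240,60,360,300;python3 inc.py 504 -288 262 8.2
```

```text
(480, 600, 3)
meas [586.05 -64.72 262.09  -0.96] F [ 0.23 -0.36 -3.37] w 49.2 t 12.9
inc x,y,z,turn: [-5.2180e-01  6.0000e-04 -1.4975e+00 -1.0180e-01]
```

View pics/p10.png

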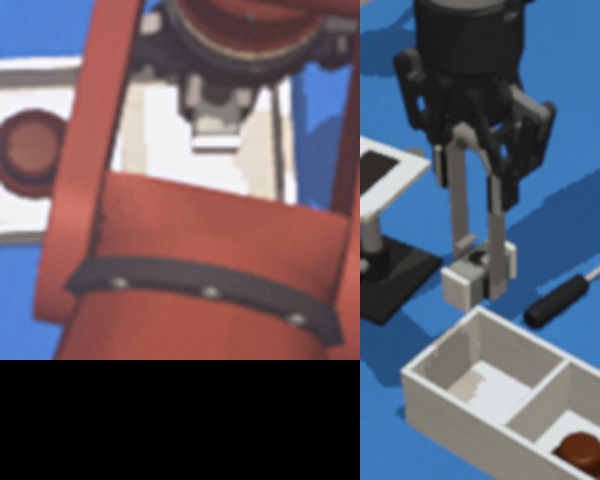

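carry_out --increments '[0, 0, -0.02, 0, -0.02, 0, -0.07, 0, -0.05, 0, -0.15, 0, -0.09, 0, -0.25, -0.02, -0.13, 0, -0.37, -0.04, -0.17, 0, -0.49, -0.06, -0.21, 0, -0.6, -0.08, -0.25, 0, -0.7, -0.1, -0.28, 0, -0.8, -0.102, -0.31, 0, -0.87, -0.102, -0.33, 0, -0.92, -0.102, -0.34, 0, -0.95, -0.102]'

```text
clock: 14.1
position: [531.9, -207.1, 261.4]
tool_rot: [-90.0, 0.0, 8.2]
force: [0.5, 0.5, -2.1]
grip_width: 0.574
```

```bash
python3 inc.py 504 -288 262 8.2
```

```text
meas [ 531.93 -207.1   261.4     8.16] F [ 0.5   0.47 -2.14] w 48.8 t 14.1
inc x,y,z,turn: [-2.609e-01 -4.000e-03 -5.074e-01 -4.000e-04]
```

carry_out --increments '[-0.01, 0, -0.02, 0, -0.03, 0, -0.07, 0, -0.07, 0, -0.15, 0, -0.12, 0, -0.24, 0, -0.17, 0, -0.33, 0, -0.21, 0, -0.41, 0, -0.24, 0, -0.47, 0, -0.26, 0, -0.5, 0, -0.261, 0, -0.507, 0, -0.261, 0, -0.507, 0, -0.261, 0, -0.507, 0]'

```text
clock: 15.2
position: [504.8, -286.7, 261.6]
tool_rot: [-90.0, -0.0, 8.2]
force: [-0.2, 0.3, -2.6]
grip_width: 0.577
```

```bash
python3 snap.py 11 440,225,540,325 190,70,290,230;python3 inc.py 504 -288 262 8.2
```

```text
(480, 600, 3)
meas [ 504.82 -286.65  261.61    8.26] F [ 1.43  0.05 -1.66] w 49.5 t 15.3
inc x,y,z,turn: [-0.0067 -0.0026 -0.0081  0.0007]
```

View pics/p11.png

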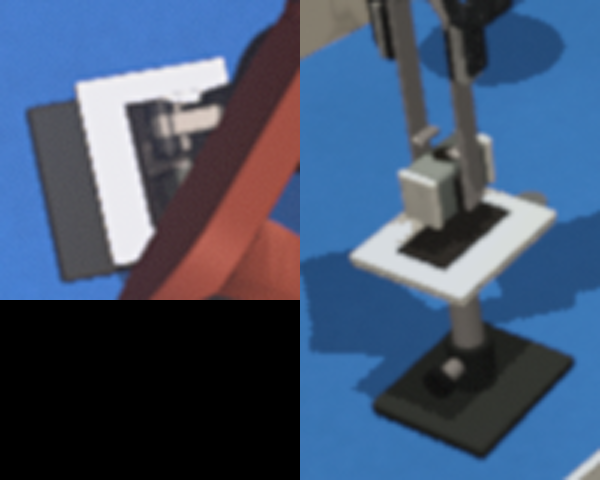

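carry_out --increments '[-0.007, 0.02, -0.008, 0, -0.007, 0.05, -0.008, 0, -0.007, 0.08, -0.008, 0, -0.007, 0.1, -0.008, 0, -0.007, 0.11, -0.008, 0, -0.007, 0.113, -0.008, 0, -0.007, 0.113, -0.008, 0]'

```text
clock: 16.0
position: [503.8, -288.5, 244.6]
tool_rot: [-90.0, -0.0, 8.2]
force: [0.3, 0.2, -2.3]
grip_width: 0.582
```

```bash
python3 snap.py 12 440,225,540,325 205,100,285,185;python3 inc.py 504 -288 244.6 8.2
python3 - <<'E'
from h import *
S=load("pics/scene12.npz");T=load("pics/top12.npz")
c=S["img"][110:175,205:285,::-1];cv2.imwrite("pics/c9.png",cv2.resize(c,None,fx=10,fy=9,interpolation=cv2.INTER_NEAREST) if 0 else cv2.resize(c,None,fx=9,fy=9,interpolation=cv2.INTER_NEAREST))
c=T["img"][240:310,470:530,::-1];cv2.imwrite("pics/c10.png",cv2.resize(c,None,fx=8,fy=8,interpolation=cv2.INTER_NEAREST))
E
```

```text
(340, 620, 3)
meas [ 503.88 -288.6   244.9     8.22] F [ 0.22 -0.17 -1.52] w 49.2 t 16.1
inc x,y,z,turn: [0.0014 0.002  0.0038 0.0002]
```

View pics/c9.png

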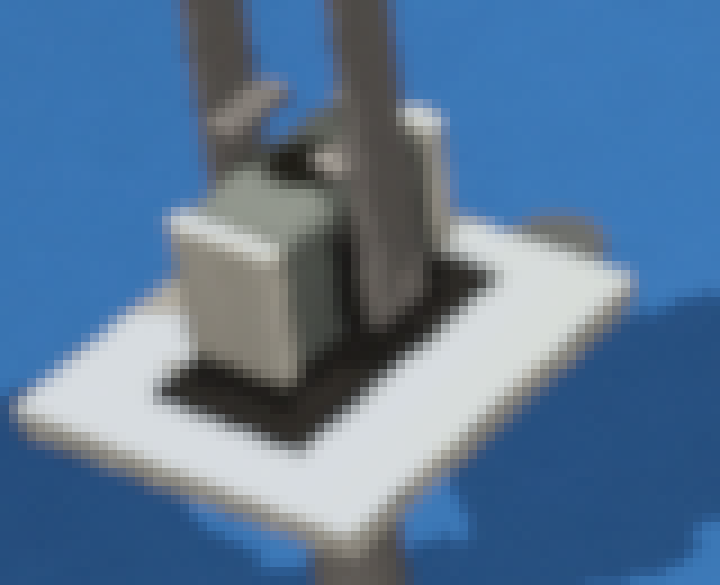

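View pics/c10.png

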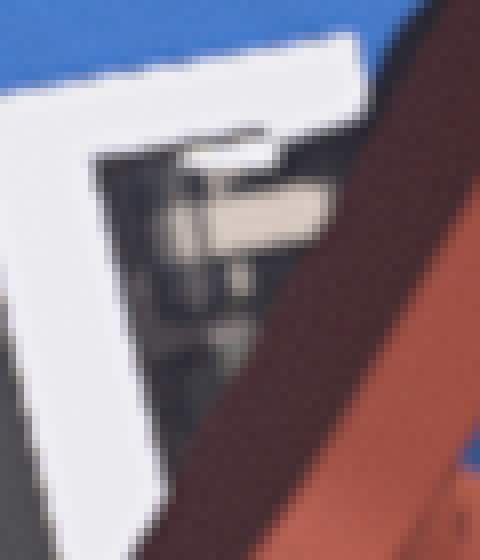

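Run:
```python
from h import *
S=load("pics/scene12.npz");T=load("pics/top12.npz")
y=np.radians(8.2);R=np.array([[np.cos(y),np.sin(y)],[-np.sin(y),np.cos(y)]])
zb=151.2
tcp=np.array([503.9,-288.6])
def rel(d,u,v,z): p=ray(d,u,v,z)[:2]; return (R@(p-tcp)).round(1),p.round(1)
print("scene cell +x corners",rel(S,226.7,150,zb),rel(S,237.8,152.8,zb))
for zp in(142,144):print("scene pad corners",zp,rel(S,222.8,153.3,zp),rel(S,238.1,159.7,zp),rel(S,259.4,140.6,zp))
print("top cell",rel(T,492.5,258.1,zb+34),rel(T,504.8,256.2,zb+34))
print("top pad",rel(T,481.9,259.8,144), "centre orig",R@(np.array([500.3,-287.9])-tcp),"scene",R@(np.array([508.1,-287.0])-tcp))
for nm,d in(("S",S),("T",T)):
  for q in([32,-14,zb],[32,14,zb],[32,-14,zb+34],[32,14,zb+34]): print(nm,q,np.round(proj(d,np.r_[R.T@q[:2]+tcp,q[2]]),1))
```

```text
scene cell +x corners (array([ 34.3, -10. ]), array([ 539.3, -293.7])) (array([30.6, 14.2]), array([ 532.2, -270.2]))
scene pad corners 142 (array([ 37.4, -18.8]), array([ 543.6, -301.9])) (array([38.8, 19.7]), array([ 539.5, -263.5])) (array([-35. ,  18.9]), array([ 466.6, -274.9]))
scene pad corners 144 (array([ 39.5, -16.9]), array([ 545.4, -299.7])) (array([40.9, 21.5]), array([ 541.3, -261.5])) (array([-32.7,  20.7]), array([ 468.6, -272.8]))
top cell (array([29.5, 12.4]), array([ 531.4, -272.1])) (array([29.1, -9.2]), array([ 534. , -293.6]))
top pad (array([33.8, 19.9]), array([ 534.5, -264.1])) centre orig [-3.46335418  1.20630752] scene [4.38526646 0.98460045]
S [32, -14, 151.2] [225.8 148.8]
S [32, 14, 151.2] [237.3 153.1]
S [32, -14, 185.2] [223.5 134.2]
S [32, 14, 185.2] [235.2 138.5]
T [32, -14, 151.2] [501.7 257. ]
T [32, 14, 151.2] [486.3 259.6]
T [32, -14, 185.2] [507.1 254.1]
T [32, 14, 185.2] [491.3 256.9]
```

carry_out --increments '[0, 0.006, 0, 0, 0, 0.013, 0, 0, 0, 0.02, 0, 0, 0, 0.02, 0, 0]'

```text
clock: 16.5
position: [503.6, -288.4, 241.4]
tool_rot: [-90.0, 0.0, 8.2]
force: [0.0, -0.6, -2.5]
grip_width: 0.574
```

carry_out --increments '[0, 0.003, 0, 0, 0, 0.006, 0, 0, 0, 0.006, 0, 0]'

```text
clock: 16.8
position: [503.7, -288.5, 240.7]
tool_rot: [-90.0, 0.0, 8.2]
force: [0.2, 0.5, -2.4]
grip_width: 0.579
```

```bash
python3 inc.py 504 -288 244.6 8.2
python3 - <<'E'
from bench import env
for i in range(3):
    env.get_image("scene"); s=env.state(); print(s["position"].round(2),s["force"].round(2))
E
```

```text
meas [ 503.7  -288.48  240.66    8.22] F [ 0.23  0.46 -2.41] w 49.2 t 16.8
inc x,y,z,turn: [ 0.0025 -0.0262  0.0029  0.0002]
[ 503.73 -288.51  240.73] [-0.66 -0.55 -2.16]
[ 503.75 -288.51  240.78] [ 0.51 -0.07 -1.61]
[ 503.75 -288.54  240.79] [ 0.34  0.58 -2.03]
```

carry_out --increments '[0, 0.003, 0, 0, 0, 0.006, 0, 0, 0, 0.006, 0, 0]'

```text
clock: 17.25
position: [503.7, -288.5, 239.8]
tool_rot: [-90.0, 0.0, 8.2]
force: [-0.0, 0.4, -1.7]
grip_width: 0.581
```

carry_out --increments '[0, 0.003, 0, 0, 0, 0.006, 0, 0, 0, 0.006, 0, 0]'

```text
clock: 17.55
position: [503.7, -288.5, 238.9]
tool_rot: [-90.0, 0.0, 8.2]
force: [0.9, -0.2, -3.2]
grip_width: 0.576
```

carry_out --increments '[0, 0.003, 0, 0, 0, 0.004, 0, 0, 0, 0.004, 0, 0]'

```text
clock: 17.85
position: [503.7, -288.5, 238.3]
tool_rot: [-90.0, 0.0, 8.2]
force: [0.3, -0.1, -2.1]
grip_width: 0.581
```

```bash
python3 snap.py 13 440,225,540,325 205,100,285,185
python3 - <<'E'
from h import *
from bench import env
s=env.state();print(s["position"],s["force"],s["clock"])
S=load("pics/scene13.npz")
c=S["img"][110:175,205:285,::-1];cv2.imwrite("pics/c11.png",cv2.resize(c,None,fx=10,fy=9,interpolation=cv2.INTER_NEAREST) if 0 else cv2.resize(c,None,fx=9,fy=9,interpolation=cv2.INTER_NEAREST))
E
```

```text
(340, 620, 3)
[ 503.75792975 -288.51190025  238.35520017] [-0.46702334 -0.38349937 -2.23595869] 17.95
```

View pics/c11.png

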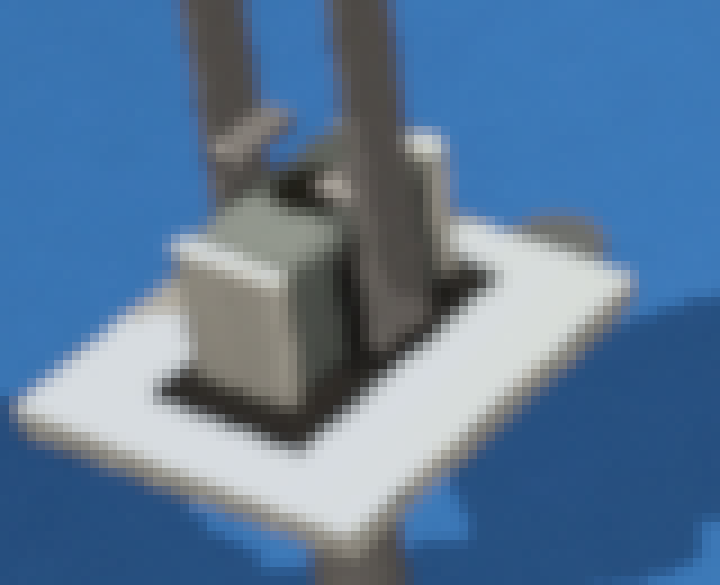

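carry_out --increments '[0, 0.002, 0, 0, 0, 0.004, 0, 0, 0, 0.004, 0, 0]'

```text
clock: 18.25
position: [503.7, -288.5, 237.7]
tool_rot: [-90.0, 0.0, 8.2]
force: [1.1, 0.2, -3.2]
grip_width: 0.58
```

carry_out --increments '[0, 0.002, 0, 0, 0, 0.004, 0, 0, 0, 0.004, 0, 0]'

```text
clock: 18.55
position: [503.7, -288.5, 237.1]
tool_rot: [-90.0, 0.0, 8.2]
force: [-0.0, -0.6, -2.6]
grip_width: 0.576
```

carry_out --increments '[0, 0.002, 0, 0, 0, 0.004, 0, 0, 0, 0.004, 0, 0]'

```text
clock: 18.85
position: [503.8, -288.5, 237.0]
tool_rot: [-90.0, -0.0, 8.2]
force: [-0.4, -0.3, 0.2]
grip_width: 0.578
```

```bash
python3 snap.py 14 440,225,540,325 205,100,285,185
python3 - <<'E'
from h import *
from bench import env
s=env.state();print(s["position"],s["force"],s["clock"])
S=load("pics/scene14.npz")
c=S["img"][110:175,205:285,::-1];cv2.imwrite("pics/c12.png",cv2.resize(c,None,fx=9,fy=9,interpolation=cv2.INTER_NEAREST))
E
```

```text
(340, 620, 3)
[ 503.79764045 -288.53977781  237.02109842] [-0.47919754  0.87451001  1.25549641] 18.95
```

View pics/c12.png

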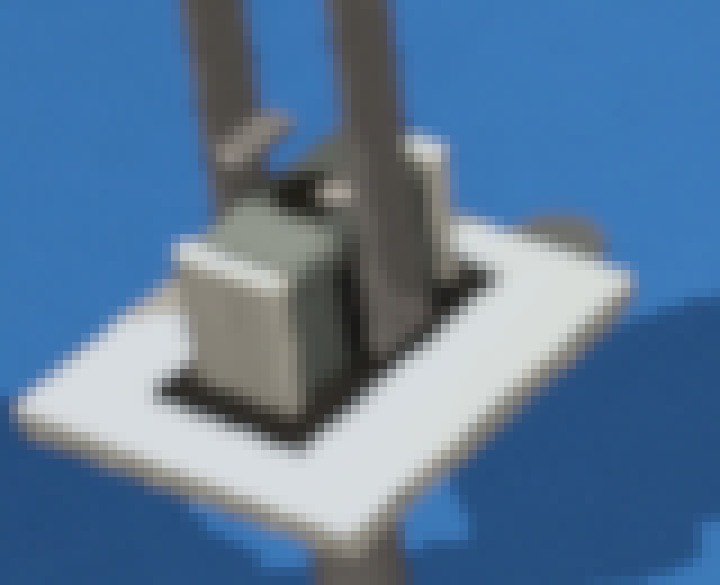

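```bash
cat > edge.py <<'E'
from h import *
import sys
S=load(sys.argv[1]);tcp=np.array([503.8,-288.5]);z=143.5
g=cv2.cvtColor(S["img"],cv2.COLOR_RGB2GRAY).astype(float)
y=np.radians(8.2);R=np.array([[np.cos(y),np.sin(y)],[-np.sin(y),np.cos(y)]])
def cross(a,i0,lv):
    for i in range(i0,i0+14):
        if (a[i]-lv)*(a[i+1]-lv)<=0: return i+(lv-a[i])/(a[i+1]-a[i])
for u in range(228,238):
    col=g[:,u]; i=148+np.argmin(col[148:162]); mn=col[i]
    up=col[i-6:i-3].mean();dn=col[i+4:i+7].mean()
    a=i; 
    while col[a]<(up+mn)/2:a-=1
    e1=a+(col[a]-(up+mn)/2)/(col[a]-col[a+1])
    a=i
    while col[a]<(dn+mn)/2:a+=1
    e2=a-(col[a]-(dn+mn)/2)/(col[a]-col[a-1])
    p1=R@(ray(S,u,e1,z)[:2]-tcp);p2=R@(ray(S,u,e2,z)[:2]-tcp)
    print(u,round(e1,2),round(e2,2),p1.round(1),p2.round(1))
print("rows (+y side): glass/jaw->pad->plate along row")
for v in range(142,156):
    print(v,g[v,236:268].astype(int))
E
python3 edge.py pics/scene14.npz
```

```text
228 152.41 155.91 [ 31.4 -10.4] [40.7 -3.4]
229 152.71 156.33 [31.2 -8.1] [40.8 -0.9]
230 153.06 156.76 [31.2 -5.7] [40.9  1.6]
231 153.45 157.02 [31.2 -3.2] [40.5  3.8]
232 153.82 157.36 [31.2 -0.8] [40.4  6.2]
233 154.4 157.81 [31.7  2.1] [40.6  8.7]
234 154.71 158.33 [31.5  4.4] [41.  11.4]
235 155.04 158.76 [31.4  6.7] [41.1 14. ]
236 155.44 159.02 [31.4  9.2] [40.8 16.1]
237 155.67 159.27 [31.  11.3] [40.4 18.3]
rows (+y side): glass/jaw->pad->plate along row
142 [151 106  78  71  72  68  48  29  37  69  91  94  88  81  77  75  61  41
  34  36  49  90 144 185 209 218 219 219 218 218 218 218]
143 [132  98  78  74  73  69  51  29  35  64  90  93  93  89  89  84  65  40
  32  45  92 157 199 213 218 219 219 219 218 218 218 218]
144 [132  99  80  75  74  69  55  32  31  60  86  93  92  91  91  87  71  47
  57 101 158 201 216 219 219 219 219 218 218 218 218 218]
145 [133 105  81  75  73  71  57  33  26  54  84  94  91  87  89  83  65  63
 110 167 202 216 219 219 219 219 218 218 218 218 218 218]
146 [134 110  84  74  73  72  62  37  25  51  85  95  93  90  83  67  61 106
 168 204 217 2
[... 558 characters left out ...]
 217 210 191 160 133 122]
151 [141 128  97  76  68  62  52  42  36  40  58 102 158 200 216 219 219 219
 219 219 219 218 218 218 218 216 209 189 158 129 111  96]
152 [139 130 100  74  59  51  46  42  42  60 111 167 203 216 219 219 219 219
 219 219 218 218 218 218 216 206 183 154 129 112  91  78]
153 [136 131 101  65  49  46  44  43  60 111 169 204 217 219 219 219 219 219
 219 219 218 218 218 215 204 176 148 125 105  90  78  74]
154 [130 130 100  62  46  45  44  60 111 169 204 217 219 219 219 219 219 219
 219 219 218 218 215 203 172 142 123 104  85  76  73  73]
155 [109 116  84  51  45  47  71 121 170 204 216 219 219 219 219 219 219 219
 219 218 218 215 202 170 139 122 105  86  76  74  73  74]
```

Run:
```python
from h import *
T=load("pics/top14.npz")
g=cv2.cvtColor(T["img"],cv2.COLOR_RGB2GRAY).astype(int)
y=np.radians(8.2);R=np.array([[np.cos(y),np.sin(y)],[-np.sin(y),np.cos(y)]]);tcp=np.array([503.8,-288.5])
P=lambda a,b,z:np.round(proj(T,np.r_[R.T@[a,b]+tcp,z]),1)
print("cap",P(32,14,177.5),P(32,-14,177.5),"pad",P(38,20,143.5),P(38,-20,143.5),"pad base",P(38,20,141))
print(np.arange(480,514,1))
for v in range(252,270): print(v,g[v,480:514])
```

```text
cap [490.1 257.6] [505.8 254.8] pad [481.2 257.6] [503.  253.8] pad base [480.9 257.8]
[480 481 482 483 484 485 486 487 488 489 490 491 492 493 494 495 496 497
 498 499 500 501 502 503 504 505 506 507 508 509 510 511 512 513]
252 [238 236 236 236 236 235 235 236 235 235 235 235 235 235 235 235 235 236
 235 235 235 235 236 236 235 235 235 235 235 235 236 237 238 217]
253 [236 235 235 235 235 235 235 235 235 236 235 235 235 235 236 235 236 235
 236 236 236 236 236 236 236 235 236 235 235 236 237 239 239 198]
254 [236 236 235 235 236 235 235 236 235 236 235 235 236 236 236 236 237 237
 237 238 237 237 236 236 236 236 236 237 237 238 238 240 231 167]
255 [235 235 235 235 235 236 235 236 236 236 237 238 237 237 237 238 237 238
 233 224 219 210 211 228 237 238 237 239 238 230 222 209 172 112]
256 [236 236 236 236 237 237 238 238 237 238 238 237 232 224 221 218 212 202
 182 151 136 126 136 193 228 234 230 222 208 174 145 122  90  60]
257 [236 237 237 237 239 239 238 234 226 222 215 202 181 153 140 139 132 123
 113 103 107 117 138 169 187 193 172 145 122  94  69  56  46  42]
258 [236 232 225
[... 999 characters left out ...]
83  94  58  53  52  61  69  84 101  99  86  82 112 155 170 161
 155 161 167 177 192 200 201 200 201 203 185 138  86  60  54  55]
266 [238 239 196 110  60  51  54  64  77 102 135 143 123 115 148 182 197 198
 201 201 200 202 205 204 204 205 205 205 185 134  77  53  54  55]
267 [237 238 206 124  67  51  52  70  93 120 165 177 153 137 172 199 205 205
 205 205 204 204 203 203 202 204 205 202 170 113  64  52  53  53]
268 [237 237 216 141  75  56  57  79  97 122 162 184 164 139 166 196 203 204
 203 203 204 203 204 204 205 204 203 188 144  88  53  52  55  54]
269 [236 238 230 167  86  53  57  76  96 115 153 183 169 139 155 189 204 205
 205 203 203 202 203 203 199 193 179 156 110  65  52  54  52  55]
```

Run:
```python
from h import *
T=load("pics/top14.npz");S=load("pics/scene14.npz")
y=np.radians(8.2);R=np.array([[np.cos(y),np.sin(y)],[-np.sin(y),np.cos(y)]]);tcp=np.array([503.8,-288.5])
f=lambda d,u,v,z:(R@(ray(d,u,v,z)[:2]-tcp)).round(1)
print("S cell+y",f(S,241.5,151,143.5),f(S,239.2,153,143.5),"pad+y",f(S,247.4,151,141),f(S,245.0,153,141),f(S,243.2,154.6,141))
print("T cap L",f(T,490.6,260,177.5),"cap R",f(T,503.2,259,177.5),"cap x",f(T,496,257.9,177.5),"pad L",f(T,481.9,262,141),"pad top edge",f(T,485,258.9,143.5),f(T,495,256.9,143.5),f(T,509,256.1,143.5))
```

```text
S cell+y [14.1  9.8] [21.7  9.8] pad+y [ 5.4 17.7] [13.3 17.5] [19.4 17.5]
T cap L [27.7 14. ] cap R [25.6 -7.9] cap x [29.6  4. ] pad L [30.2 19.8] pad top edge [34.6 13.8] [35.  -4.7] [ 32.1 -29.7]
```

carry_out --increments '[0, -0.008, 0, 0, 0, -0.016, 0, 0, 0, -0.016, -0.004, 0, 0, -0.016, -0.007, 0, 0, -0.01, -0.007, 0, 0, -0.005, -0.007, 0, 0, -0.003, -0.007, 0, 0, -0.003, -0.007, 0]'

```text
clock: 19.75
position: [503.9, -289.5, 237.0]
tool_rot: [-90.0, -0.0, 8.2]
force: [-0.2, 0.8, -1.1]
grip_width: 0.578
```

carry_out --increments '[0, 0.001, 0, 0, 0, 0.002, 0, 0, 0, 0.002, 0, 0]'

```text
clock: 20.05
position: [503.9, -289.6, 237.0]
tool_rot: [-90.0, -0.0, 8.2]
force: [0.5, 0.9, 0.1]
grip_width: 0.577
```

carry_out --increments '[0, 0, 0, 0, 0, 0, 0, 0, 0, 0, 0, 0]' --claw 0.18

```text
clock: 20.35
position: [503.9, -289.5, 236.6]
tool_rot: [-90.0, -0.0, 8.2]
force: [-0.9, -1.1, -2.4]
grip_width: 0.591
```

carry_out --increments '[0, 0, 0, 0, 0, 0, 0, 0, 0, 0, 0, 0, 0, 0, 0, 0, 0, 0, 0, 0]' --claw 0.34

```text
clock: 20.85
position: [503.9, -289.5, 236.7]
tool_rot: [-90.0, -0.0, 8.2]
force: [-0.2, 1.0, -0.9]
grip_width: 0.67
```

```bash
python3 snap.py 15 440,225,540,325 205,60,305,185; python3 inc.py 503.9 -289.5 262 8.2
```

```text
(375, 600, 3)
meas [ 503.91 -289.52  236.72    8.22] F [ 0.3   0.06 -1.66] w 56.9 t 20.95
inc x,y,z,turn: [-0.     -0.1686  0.0002  0.0002]
```

View pics/p15.png

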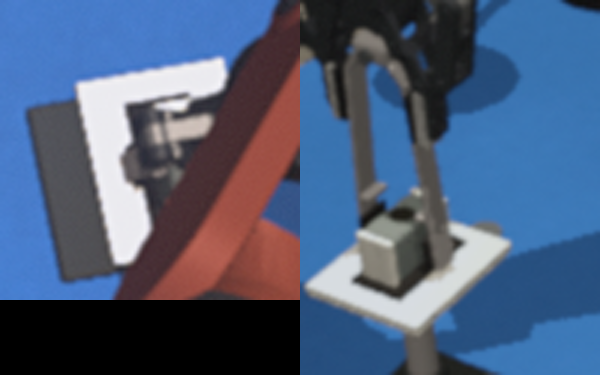

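carry_out --increments '[0, -0.01, 0, 0, 0, -0.04, 0, 0, 0, -0.09, 0, 0, 0, -0.16, 0, 0, 0, -0.24, 0, 0, 0, -0.33, 0, 0, 0, -0.42, 0, 0, 0, -0.48, 0, 0, 0, -0.5, 0, 0]'

```text
clock: 21.85
position: [504.6, -290.1, 314.0]
tool_rot: [-90.1, -0.1, 8.2]
force: [0.0, 1.2, -1.4]
grip_width: 0.672
```

```bash
python3 inc.py 586 -65 290 10
```

```text
meas [ 504.59 -290.06  314.      8.22] F [ 0.04  1.23 -1.44] w 57.1 t 21.85
inc x,y,z,turn: [ 0.7516  0.16    1.4074 -0.0198]
```

carry_out --increments '[0.01, 0, 0.03, 0, 0.02, 0, 0.1, 0, 0.03, 0, 0.22, 0, 0.05, 0, 0.36, 0, 0.06, 0, 0.5, 0, 0.07, 0, 0.65, 0, 0.08, 0, 0.8, 0, 0.1, 0, 0.94, 0, 0.1, 0, 1, 0]'

```text
clock: 22.75
position: [496.5, -135.8, 311.0]
tool_rot: [-89.9, 0.1, 8.4]
force: [0.8, -1.1, -2.2]
grip_width: 0.667
```

```bash
python3 snap.py 16 440,225,540,325 205,90,285,185;python3 - <<'E'
from h import *
S=load("pics/scene16.npz");T=load("pics/top16.npz")
c=S["img"][110:175,205:285,::-1];a=cv2.resize(c,None,fx=5,fy=5,interpolation=cv2.INTER_NEAREST)
c=T["img"][240:310,470:530,::-1];b=cv2.resize(c,None,fx=6,fy=6,interpolation=cv2.INTER_NEAREST)
o=np.zeros((420,760,3),np.uint8);o[:325,:400]=a;o[:,400:]=b;cv2.imwrite("pics/c16.png",o)
E
python3 inc.py 478 307.4 280 11.5
```

```text
(380, 620, 3)
meas [ 496.76 -137.1   311.31    8.37] F [-0.08 -1.43 -1.58] w 56.9 t 22.85
inc x,y,z,turn: [ 0.3075  0.2087  2.95   -0.0348]
```

View pics/c16.png

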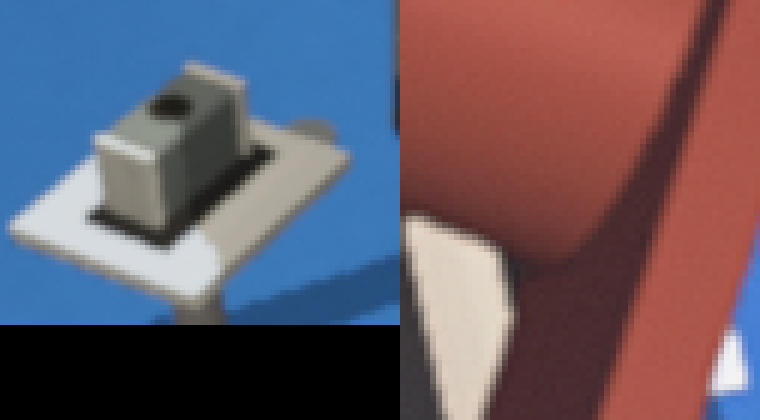

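The photocell stands upright on the pad. Next, bring the tongs back.

carry_out --increments '[0.01, 0, 0.03, 0, 0.02, 0, 0.1, 0, 0.03, 0, 0.22, 0, 0.05, 0, 0.36, 0, 0.06, 0, 0.5, -0.01, 0.07, 0, 0.65, -0.02, 0.08, 0, 0.8, -0.03, 0.1, 0, 0.94, -0.035, 0.1, 0, 1, -0.035]'

```text
clock: 23.75
position: [490.6, 13.1, 311.7]
tool_rot: [-90.0, -0.0, 11.4]
force: [0.6, 0.3, -1.8]
grip_width: 0.667
```

carry_out --increments '[0.01, 0, 0.03, 0, 0.02, 0.01, 0.1, 0, 0.03, 0.03, 0.22, 0, 0.05, 0.05, 0.36, 0, 0.06, 0.07, 0.5, 0, 0.07, 0.09, 0.65, 0, 0.08, 0.12, 0.8, 0, 0.1, 0.14, 0.94, 0, 0.1, 0.15, 1, 0]'

```text
clock: 24.65
position: [475.6, 162.8, 288.6]
tool_rot: [-90.0, 0.0, 11.4]
force: [-0.6, 0.6, -1.9]
grip_width: 0.667
```

```bash
python3 inc.py 478 307.4 250 11.5; python3 snap.py 17 440,225,540,325 205,90,285,185;python3 - <<'E'
from h import *
S=load("pics/scene17.npz");T=load("pics/top17.npz")
c=S["img"][110:175,205:285,::-1];a=cv2.resize(c,None,fx=5,fy=5,interpolation=cv2.INTER_NEAREST)
c=T["img"][240:310,470:530,::-1];b=cv2.resize(c,None,fx=6,fy=6,interpolation=cv2.INTER_NEAREST)
o=np.zeros((420,760,3),np.uint8);o[:325,:400]=a;o[:,400:]=b;cv2.imwrite("pics/c17.png",o)
E
```

```text
meas [475.58 162.79 288.64  11.4 ] F [-0.64  0.58 -1.85] w 56.7 t 24.65
inc x,y,z,turn: [ 0.2064  0.2576  0.9418 -0.0011]
(380, 620, 3)
```

View pics/c17.png

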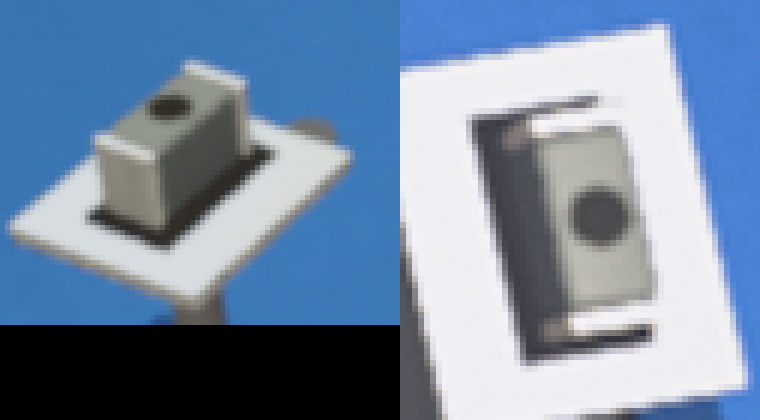

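Run:
```python
from h import *
S=load("pics/scene17.npz");T=load("pics/top17.npz")
def cen(d,b,th):
    g=cv2.cvtColor(d["img"],cv2.COLOR_RGB2GRAY)[b[1]:b[3],b[0]:b[2]]
    k=cv2.connectedComponentsWithStats((g<th).astype(np.uint8));i=1+np.argmax(k[2][1:,4]);return k[3][i]+b[:2],k[2][i,4]
y=np.radians(8.2);R=np.array([[np.cos(y),np.sin(y)],[-np.sin(y),np.cos(y)]])
for n,d,b,z in(("T",T,(497,268,508,284),177.5),("S",S,(232,127,245,136),177.5)):
    c,N=cen(d,b,100);p=ray(d,*c,z);print(n,c.round(1),N,p.round(1))
# pad centre from initial pics: base contour 141 / top 143.5
for n,f,b,c in(("T","pics/top0.npz",0,(496.6,278.3)),("S","pics/scene0.npz",0,(240.7,147))):
    for z in(141,143.5): print(n,z,ray(load(f),*c,z).round(1))
# top: cap corners vs pad corners (crop/6)
f=lambda u,v,z:(R@(ray(T,470+u/6,240+v/6,z)[:2]-np.array([503.9,-289.5]))).round(1)
print("cap",f(523,118,177.5),f(625,98,177.5),"low",f(655,315,177.5)," pad",f(470-400+0,120,143.5))
f=lambda u,v,z:(R@(ray(T,470+(u-400)/6,240+v/6,z)[:2]-np.array([503.9,-289.5]))).round(1)
print("cap+x+y",f(526,118,177.5),"+x-y",f(622,96,177.5),"glass-x +y",f(568,308,177.5),"cap -x -y",f(653,305,177.5),"cap -x -y lower",f(653,318,177.5),"pad +x+y",f(470,120,142),"pad -x+y",f(525,363,142),"pad -x-y",f(655,343,142),"pad+x-y~",f(600,98,142))
```

```text
T [502.9 275.5] 59 [ 501.4 -289.9  177.5]
S [238.5 131. ] 34 [ 504.1 -291.8  177.5]
T 141 [ 500.7 -288.7  141. ]
T 143.5 [ 500.4 -288.   143.5]
S 141 [ 505.4 -290.2  141. ]
S 143.5 [ 507.7 -287.5  143.5]
cap [  8.4 -98.7] [   9. -129.] low [ -53.7 -122.2]  pad [33.7 21.1]
cap+x+y [28.2 14.2] +x-y [ 29.7 -14.6] glass-x +y [-27.8  14.4] cap -x -y [-31.1  -9.8] cap -x -y lower [-34.8  -8.9] pad +x+y [33.8 20.7] pad -x+y [-40.1  20.4] pad -x-y [-41.  -18.8] pad+x-y~ [ 33.6 -19.1]
```

carry_out --increments '[0.01, 0.01, 0.03, 0, 0.03, 0.03, 0.1, 0, 0.06, 0.06, 0.22, 0, 0.09, 0.1, 0.36, 0, 0.12, 0.14, 0.52, 0, 0.16, 0.18, 0.68, 0, 0.19, 0.22, 0.82, 0, 0.21, 0.25, 0.92, -0.003, 0.22, 0.257, 0.957, -0.005, 0.22, 0.257, 0.957, -0.005, 0.22, 0.257, 0.957, -0.005]'

```text
clock: 25.85
position: [480.2, 308.3, 250.9]
tool_rot: [-90.0, -0.0, 11.8]
force: [-0.2, 0.7, -0.7]
grip_width: 0.67
```

```bash
python3 inc.py 480 310 150 11.8;  python3 snap.py 18 110,240,240,370 450,70,570,370; python3 inc.py 480 310 150 11.8
```

```text
meas [480.17 308.32 250.86  11.79] F [-0.22  0.66 -0.69] w 57.0 t 25.85
inc x,y,z,turn: [ 1.200e-03  6.724e-01  1.120e-02 -1.000e-04]
(600, 630, 3)
meas [480.3  308.18 251.12  11.76] F [ 0.39 -0.57 -1.9 ] w 57.1 t 25.95
inc x,y,z,turn: [ 5.000e-04  6.741e-01  1.230e-02 -5.000e-04]
```

View pics/p18.png

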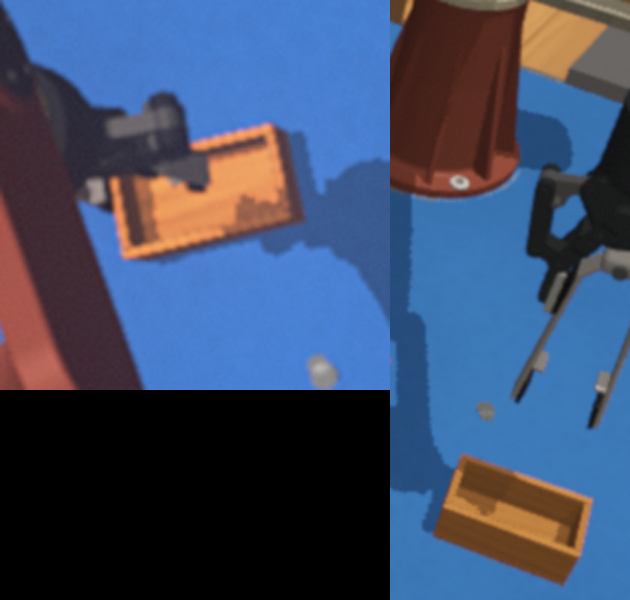

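Down to just above the rim, then look.

carry_out --increments '[0, 0.03, 0.005, 0, 0, 0.1, 0.01, 0, 0, 0.21, 0.01, 0, 0, 0.34, 0.01, 0, 0, 0.47, 0.01, 0, 0, 0.58, 0.01, 0, 0, 0.65, 0.01, 0, 0, 0.67, 0.01, 0, 0, 0.67, 0.01, 0, 0, 0.67, 0.01, 0]'

```text
clock: 26.95
position: [480.3, 310.7, 151.1]
tool_rot: [-90.0, -0.1, 11.8]
force: [1.1, -0.5, -1.6]
grip_width: 0.67
```

```bash
python3 snap.py 19 110,240,240,370 470,220,570,370; python3 inc.py 480 310 94 11.8
```

```text
(450, 690, 3)
meas [480.45 310.79 151.41  11.82] F [ 0.99 -0.83 -1.52] w 56.6 t 27.05
inc x,y,z,turn: [-4.000e-03  3.827e-01 -4.500e-03  2.000e-04]
```

View pics/p19.png

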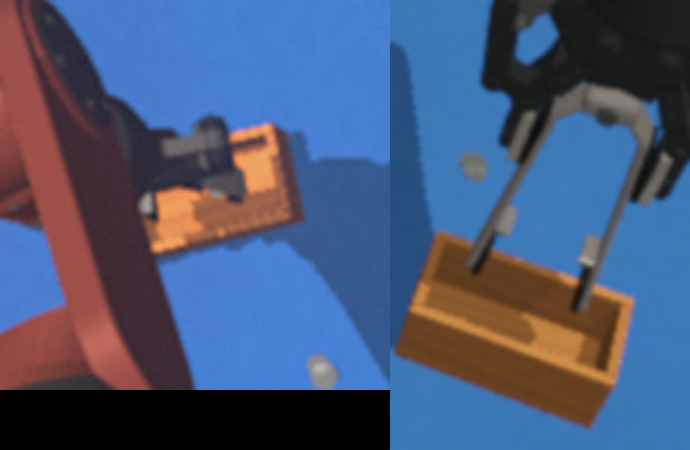

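carry_out --increments '[0, 0.02, -0.003, 0, 0, 0.06, -0.003, 0, 0, 0.12, -0.003, 0, 0, 0.19, -0.003, 0, 0, 0.25, -0.003, 0, 0, 0.28, -0.003, 0, 0, 0.29, -0.003, 0, 0, 0.29, -0.003, 0]'

```text
clock: 27.85
position: [479.6, 309.9, 106.3]
tool_rot: [-90.0, 0.0, 11.8]
force: [0.1, -0.1, -1.7]
grip_width: 0.671
```

```bash
python3 snap.py 20 110,240,240,370 470,220,570,370; python3 inc.py 480 310 94 11.8
```

```text
(450, 690, 3)
meas [480.07 310.12 107.04  11.82] F [-0.4  -0.48 -1.74] w 57.0 t 27.95
inc x,y,z,turn: [-0.0007  0.0869 -0.0007  0.0002]
```

View pics/p20.png

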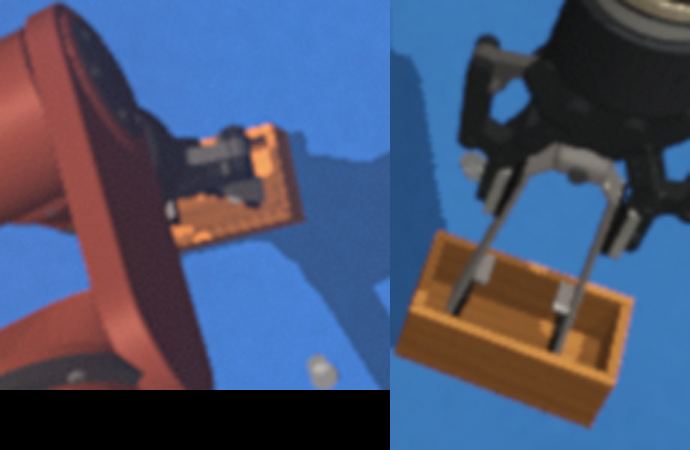

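carry_out --increments '[0, 0.02, 0, 0, 0, 0.045, 0, 0, 0, 0.065, 0, 0, 0, 0.072, 0, 0, 0, 0.072, 0, 0]'

```text
clock: 28.45
position: [479.4, 309.8, 95.4]
tool_rot: [-90.0, 0.0, 11.8]
force: [-0.0, 0.7, -1.5]
grip_width: 0.669
```

carry_out --increments '[0, 0.004, 0, 0, 0, 0.006, 0, 0, 0, 0.006, 0, 0]'

```text
clock: 28.75
position: [479.7, 310.0, 95.0]
tool_rot: [-90.0, -0.0, 11.8]
force: [-0.3, -0.7, -2.2]
grip_width: 0.67
```

carry_out --increments '[0, 0.004, 0, 0, 0, 0.006, 0, 0, 0, 0.006, 0, 0]'

```text
clock: 29.05
position: [479.9, 310.0, 94.2]
tool_rot: [-90.0, -0.0, 11.8]
force: [-0.7, 0.3, -0.4]
grip_width: 0.668
```

carry_out --increments '[0, 0.003, 0, 0, 0, 0.005, 0, 0, 0, 0.005, 0, 0]'

```text
clock: 29.35
position: [480.3, 310.2, 94.1]
tool_rot: [-90.0, -0.1, 11.8]
force: [0.0, -0.1, 3.1]
grip_width: 0.669
```

```bash
python3 inc.py 480 310 94 11.8
```

```text
meas [480.35 310.18  94.12  11.82] F [ 0.01 -0.12  3.07] w 56.8 t 29.35
inc x,y,z,turn: [-0.0025  0.0008 -0.0007  0.0002]
```

carry_out --increments '[0, 0, 0, 0, 0, 0, 0, 0, 0, 0, 0, 0]' --claw 0.42

```text
clock: 29.65
position: [479.7, 310.0, 93.3]
tool_rot: [-90.0, -0.0, 11.8]
force: [-0.6, -0.1, 0.9]
grip_width: 0.713
```

carry_out --increments '[0, 0, 0, 0, 0, 0, 0, 0, 0, 0, 0, 0, 0, 0, 0, 0, 0, 0, 0, 0, 0, 0, 0, 0, 0, 0, 0, 0]' --claw 1

```text
clock: 30.35
position: [479.7, 309.9, 93.3]
tool_rot: [-90.0, 0.0, 11.8]
force: [0.1, -1.5, -0.0]
grip_width: 1.001
```

```bash
python3 snap.py 21 110,240,240,370 470,220,570,370; python3 inc.py 480 310 94 11.8
```

```text
(450, 690, 3)
meas [479.68 309.98  93.32  11.82] F [0.19 0.04 0.4 ] w 85.0 t 30.45
inc x,y,z,turn: [ 0.0021 -0.0045 -0.0003  0.0002]
```

View pics/p21.png

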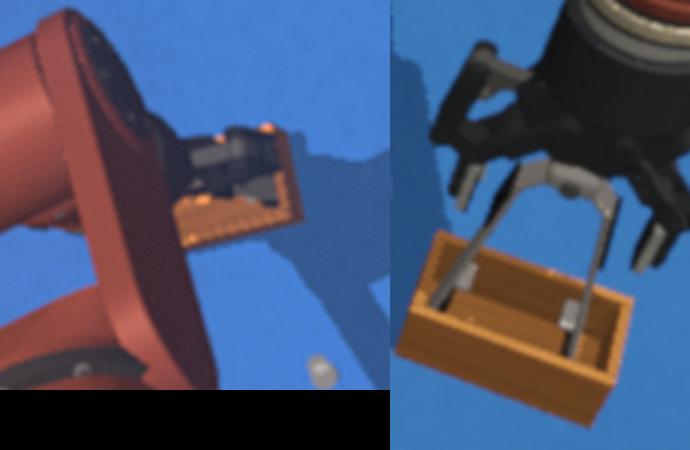

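Tongs stand free. Straight up and away.

carry_out --increments '[0, -0.02, 0, 0, 0, -0.08, 0, 0, 0, -0.18, 0, 0, 0, -0.32, 0, 0, 0, -0.47, 0, 0, 0, -0.63, 0, 0, 0, -0.78, 0, 0, 0, -0.9, 0, 0, 0, -0.97, 0, 0, 0, -1, 0, 0, 0, -1, 0, 0]'

```text
clock: 31.55
position: [479.9, 310.1, 244.2]
tool_rot: [-90.0, -0.1, 11.8]
force: [-0.2, -0.2, 0.4]
grip_width: 0.999
```

carry_out --increments '[-0.05, 0, 0.05, 0, -0.15, 0, 0.15, 0, -0.3, 0, 0.3, 0, -0.5, 0, 0.5, 0, -0.65, 0, 0.65, 0, -0.75, 0, 0.75, 0, -0.8, 0, 0.8, 0, -0.8, 0, 0.8, 0, -0.8, 0, 0.8, 0]'

```text
clock: 32.45
position: [337.8, 402.5, 242.8]
tool_rot: [-90.1, 0.0, 11.8]
force: [0.9, 0.3, -1.2]
grip_width: 0.999
```

```bash
python3 snap.py 22 0,0,640,480 0,0,640,480; python3 inc.py 480 310 94 11.8
python3 - <<'E'
from h import *
S=load("pics/scene22.npz");T=load("pics/top22.npz")
cv2.imwrite("pics/S22.png",S["img"][...,::-1]);cv2.imwrite("pics/T22.png",T["img"][...,::-1])
E
python3 m.py pics/top22.npz pics/scene22.npz
```

```text
(480, 1280, 3)
meas [338.42 402.28 243.04  11.75] F [-0.06 -0.48 -0.48] w 84.6 t 32.55
inc x,y,z,turn: [ 7.988e-01  9.936e-01 -7.945e-01 -6.000e-04]
top plate px 493.7 279.3 zmed 140.1 N 2380 (array([ 500.5, -286.3]), array([109.8,  91.2]), 8.1) bbox of pts mean [ 499.3 -283.6  140.2]
top pad px 490.2 280.8 zmed 143.1 N 195 (array([ 501.1, -287.3]), array([71.5, 35.1]), 8.2) bbox of pts mean [ 496.4 -276.3  143.2]
top binrim px 338.2 247.1 zmed 74.0 N 1359 (array([577. ,  -6.7]), array([113. , 225.8]), 0.5) bbox of pts mean [577.5  -7.1  73.7]
top restrim px 177.8 304.2 zmed 44.3 N 473 (array([479.6, 313.2]), array([ 63.5, 111.1]), 12.1) bbox of pts mean [478.4 309.9  44.2]
top cell px 353.0 225.0 zmed 33.5 N 7 (array([627.9, -38.8]), array([12.1,  0. ]), 88.2) bbox of pts mean [628.  -38.8  33.1]Traceback (most recent call last):
  File "m.py", line 36, in <module>
    if __name__=="__main__": run(*sys.argv[1:])
                             ~~~^^^^^^^^^^^^^^^
  File "m.py", line 29, in run
    m("disc",inb("cell")&(Z>30)&(Z<50)&dark)
    ~^^^^^^^^^^^^^^^^^^^^^^^^^^^^^^^^^^^^^^^
  File "m.py", line 9, in m
    i=1+np.argmax(k[2][1:,4]); mm=k[1]==i
        ~~~~~~~~~^^^^^^^^^^^^
    return _wrapfunc(a, 'argmax', axis=axis, out=out, **kwds)
    return bound(*args, **kwds)
ValueError: attempt to get argmax of an empty sequence
```

View pics/S22.png

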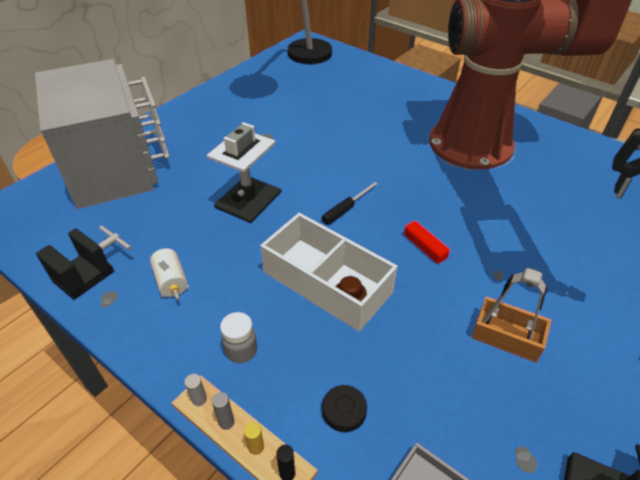

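View pics/T22.png

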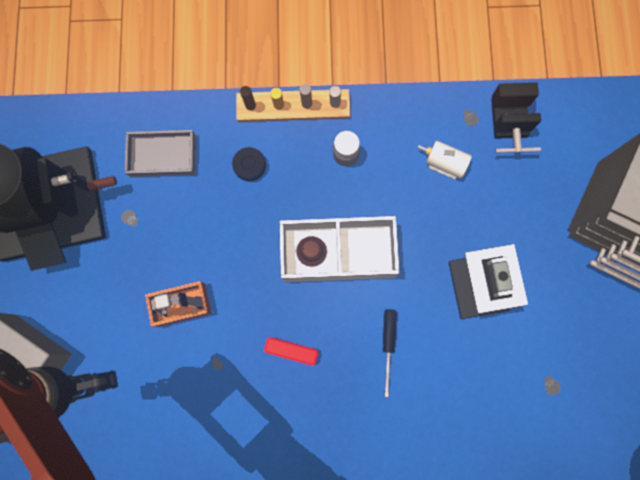

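Scene view: the photocell stands on the pad (240,140), the tongs are upright in the rest (515,310), and everything else is where it was.

```bash
python3 -c "
from bench import env
print(env.hand_in())"
```

```text
the job is handed in; nothing more can be done
None
```

I took the photocell out of the bin with the tongs and set it upright on the pad. I then stood the tongs back in their rest, let go, and handed the job in at about 32.6 s of the 58 s allowed.

- **Photocell grip:** I lifted it with a 34 N grip, which I estimate put about 5–6 N on each jaw. The gripper held the tongs only by their thumb plates.
- **Set-down:** I felt for contact in steps of about 0.6 mm. The pad surface is about 143.5 mm above the table, and the set-down force on the glass was about 2–3.5 N.
- **Placement, with some disagreement:** The photocell is upright and aligned with the pad to within about 1°. The top camera puts it within about 1 mm of centre. The scene camera says about 2 mm off in x and 2–3 mm in y. The two cameras differ by up to about 7 mm on the pad's position, so I used offsets measured within a single view.
- **Tongs and surroundings:** The last pictures show the tongs upright in the rest, and the other things look unmoved by eye. The gripper was open and about 170 mm clear of the tongs.
- **Failed check:** My final measuring script stopped partway, because it looked for the photocell in the now-empty well. Before stopping it read the bin, rest and stand plate unmoved.

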